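Angle the drip tray past the guard post into its dock

ROBOT

A 7-joint arm with a two-finger parallel gripper is mounted at the origin on the work surface. World frame = base frame: x ahead of the robot, y to its left, z up, the work surface at z = 0. Lengths are in m, angles in rad, forces in N, time in s.
With the tool pointing down it reaches from about 0.425 to 0.925 m from the base axis. Payload 6.8 kg.
Tool frame: the origin (TCP) lies midway between the tips of the shut fingers; the grasp point (between the pads) lies 19 mm behind it; z points along the fingers, y is the direction in which the jaws open and shut (so a half turn about z gives the same grasp; the last joint's range is limited). The gripper opens to 85 mm and grips with 20 to 120 N. Pads are 22 mm wide; open, the fingers measure 114 mm over their backs; the gripper's body (76 mm by 85 mm) begins 54 mm behind the grasp point. The pads swing forward as they close: fully open they stand 13 mm farther back than shut.
Start: joints at [1.224, 0.477, 0.022, 1.555, -0.011, 1.109, -0.083], TCP at [0.16, -0.656, 0.231] pointing down, gripper open.
Joint ranges: [-2.96, 2.96], [-0.34, 2.1], [-1.41, 1.46], [0.24, 2.44], [-1.37, 4.51], [0.17, 1.92], [-2.96, 2.96]. Speed limits (rad/s): [2.39, 2.39, 3.14, 3.14, 3.14, 3.14, 3.14].

INTERFACE

Orientations are given as a rotation vector (axis times angle).
In Python, from bench import r, imaging gives the robot as it stands.
- The arm moves only by the tool jog_arm, never from a script. Its argument "rows" is a list of rows, each an object with "delta_rot": the turn, a rotation vector about the tool's x, y, z in degrees, a list of three; "xyz": the shift along the tool's x, y, z in cm, a list of three; "fingers": the closure, from 0 (fully open) to 1 (shut). A call has exactly 5 rows; each row is the pose to reach, as a shift and turn from the pose measured when the call began, along the tool's axes at that moment; what a row does not reach only later rows make up. A row lasts 1/12 s, in which the tool goes at most 41.7 mm and 7.16 degrees, less where a joint would pass 70% of its speed; a pose out of reach is approached as far as the arm can. A call with a gripper value outside its range is refused whole. The fingers move at their own pace and stop on an object; "grip_force" is the grip in N (left out, the last holds). Time passes only in rows, so rows that repeat a pose let the fingers close, or fill a call up. It gives the time, the measured TCP pose, the force and the opening at its end, in the units of the state.
- r.get_obs(): the state, without advancing time (a new reading comes with each control period).
- imaging.grab_frame(name): name is "side" or "top" or "wrist"; returns the picture (384x512x3 uint8, blue, green, red); there is no depth.
- imaging.camera_info(name): a dict with "camera_matrix" (3x3 intrinsics, pixels), "xyz" and "attitude" of the camera in the world. Camera axes: x right, y down, z forward; pixel columns grow to the right and rows downward; lengths in m; the calibration is good to about 2 mm. The wrist camera is an equidistant fisheye: a pixel r from the principal point sees the ray r / f radians off the axis. A picture is of the moment at which its call begins: read the wrist's pose just before it. camera_info takes no time and is no camera call; for the wrist camera it gives the pose at the moment of the call.
- r.hand_in(): hands the job in, once; it reports no verdict.
Trained networks look in the newest picture that a camera, given by its name, has taken for a name from the list of things; names that differ only in an ending like _2 or _b are one class to them, and where a whole thing is asked for, a point or a joint stands for the part that bears it (a point fixed in the world has none). Each returns a list of dicts, best first, with "conf" (0 to 1); they miss things now and then, are a little off and sometimes report something else, mostly with a low value. They report only what shows in the picture. A call takes as long as a camera call. They do not tell look-alikes from the thing itself.
- imaging.find_in(camera, query): "position" ([column, row] in pixels, amid what is visible of it).
- imaging.cut_out(camera, query): "region" (384x512 bool, what is visible of it) and "position" ([column, row] in pixels, amid what is visible of it).
- imaging.tip_of(camera, query): "position" ([column, row] in pixels: a listed point, or the origin of a listed thing).
The state is a dict: "clock": time; "joints": joint angles; "qvel": joint speeds; "tau": joint torques, N m; "tcp_pos": TCP position; "orientation": TCP orientation; "contact_force": force on the tool from outside, world axes, zero at the start; "moment": the same for the moment, N m; "grip_width": finger opening in m.
Only numpy, scipy, OpenCV 4.12 (cv2) and the standard library are available. Lean on these libraries where they do the work, as an engineer would, in place of code of your own. Each camera call takes 0.05 s, during which the arm holds its last target.

TASK

Put the long narrow drip tray back into its dock by pushing it across the counter with the fingertips: angle the end on the guard post's side in behind the post first, then push the other end in, until the whole tray lies flat along the back rail between the two end cheeks. Only push it, gently: do not pinch, tip or lift it. Leave the cups, pitcher, portafilter, tamper and sugar jar where they stand, and finish clear of everything.

Things in the scene. Friction and masses are not known exactly. Their poses are not given: they have to be found in the camera images.
- dock: Fixed aluminium U-shaped fence, 30 mm high, walls 14 mm thick, open toward the robot; its floor is the counter. Origin: on the counter, middle of the back rail's inner face; x points into the rail, away from the mouth; y runs along the rail to the robot's left. Bay: y = -145 to 145 mm between the end cheeks, which reach 60 mm out from the rail (x = -60 to 0).
- post: Fixed steel guard post with a red top band, 24 mm in diameter, 42 mm tall, in front of the bay; origin at the centre of its foot. It stands at dock x = -102 mm, y = +70 or -70 mm (varies), 90 mm clear of the back rail. A flat grey plug, no obstacle, fills the other socket. The tray is longer than the gap from the post to the farther cheek.
- tray_center (a point): Centre of the drip tray, 11 mm above the counter. The tray is a loose rigid steel block with a slotted grille on top, 50 mm wide (x axis), 240 mm long (y axis), 22 mm high, 0.3 to 0.6 kg, sliding with ordinary friction. At the start it lies in front of the dock, roughly along it, its y axis to the robot's left (within 25 degrees).
- tray_left (a point): Middle of the end face at the tray's +y end (the left end as the robot sees it at the start), half-way up; 120 mm from the tray's centre.
- tray_right (a point): Middle of the end face at the tray's -y end (the right end), half-way up; 120 mm from the tray's centre.
- cup_left: White ceramic mug, 64 mm in diameter, 55 mm tall, loose, standing just outside the dock's left cheek; leave alone. Origin at the centre of its underside.
- cup_right: Blue ceramic cup, 64 mm in diameter, 55 mm tall, loose, standing just outside the dock's right cheek; leave alone. Origin at the centre of its underside.
- pitcher: Steel milk pitcher, 84 mm in diameter, 95 mm tall, loose, far left; leave alone. Origin at the centre of its underside.
- portafilter: Portafilter lying on the counter on the left: steel basket 68 mm in diameter, 34 mm tall, with a black handle reaching 180 mm along its -x; leave alone. Origin at the centre of the basket's underside.
- tamper: Dark wooden tamper, 56 mm in diameter, 80 mm tall, standing on the right; leave alone. Origin at the centre of its underside.
- sugar_jar: Amber sugar jar with a steel lid, 72 mm in diameter, 110 mm tall, on the right; leave alone. Origin at the centre of its underside.
There are look-alikes about, which are no part of the job. What is shaped like the part that bears tray_center but orange or purple is not meant.

How it is judged:
By the outcome, as a careful person would: the job done as asked, in the order asked, and still so for the second after the job is handed in, with the robot touching nothing.
It also fails if it takes over 72 s, if anything falls off the work surface, if the arm or the gripper's body presses on something with over 40 N, if the wrist force passes 120 N, or if a joint passes its speed limit or range.

## Working session

There is one attempt and no reset: what is moved stays moved. The work goes in short steps, Python scripts to look and compute and a tool call to move; the robot and the scene stay as the last step left them, time stands still between calls to the robot, and variables do not carry over. Pictures are saved under pics/ and viewed, and the job is handed in when it is done.

Besides the shell and the picture viewer there is one more tool, called after "Emit:" by a JSON object that holds its "name" and its "arguments", one argument or row to a line. jog_arm: Moves the arm, as the interface text tells. Its arguments: {"type":"object","properties":{"rows":{"type":"array","items":{"type":"object","properties":{"delta_rot":{"type":"array","items":{"type":"number"}},"xyz":{"type":"array","items":{"type":"number"}},"fingers":{"type":"number"}}}},"grip_force":{"type":"number"}},"required":["rows"]}

```bash
ls; mkdir -p pics; python3 - <<'E'
from bench import r, imaging
import cv2
o=r.get_obs(); print(o)
for n in ("side","top","wrist"):
    im=imaging.grab_frame(n); cv2.imwrite(f"pics/{n}0.png",im); print(n,imaging.camera_info(n))
E
```

```text
pics
{'clock': 0.0, 'joints': array([ 1.22388687,  0.47779583,  0.02234522,  1.55649275, -0.01152692,
        1.10929545, -0.08311404]), 'qvel': array([ 0.0002309 , -0.00273479,  0.00010241,  0.00122622,  0.00024692,
        0.00081633,  0.00029956]), 'tau': array([ 6.19904113e-04, -5.96444786e+01,  1.60828080e+00, -2.81194049e+01,
        1.25420574e-02,  9.26449749e-03, -1.49616972e-05]), 'tcp_pos': array([ 0.15951117, -0.65525024,  0.23031125]), 'orientation': array([-3.11740599e+00, -3.73996792e-01,  5.31003711e-04]), 'contact_force': array([ 0.02301262, -0.22304545,  0.23765535]), 'moment': array([-0.01914251,  0.00049245, -0.01637432]), 'grip_width': 0.08525463378941772}
side {'camera_matrix': array([[377.40465055,   0.        , 251.85578473],
       [  0.        , 377.40465055, 189.61707526],
       [  0.        ,   0.        ,   1.        ]]), 'xyz': array([ 0.35955071, -0.79768988,  0.9270234 ]), 'attitude': array([-2.4015167 ,  0.28700166, -0.1006087 ])}
top {'camera_matrix': array([[494.20787554,   0.        , 252.35433382],
       [  0.        , 494.20787554, 185.46591419],
       [  0.        ,   0.        ,   1.        ]]), 'xyz': array([ 0.32844915, -0.02215222,  1.81497835]), 'attitude': array([-2.16935831,  2.15599129, -0.10101675])}
wrist {'camera_matrix': array([[297.31863964,   0.        , 255.27343745],
       [  0.        , 297.31863964, 185.92379041],
       [  0.        ,   0.        ,   1.        ]]), 'xyz': array([ 0.23020531, -0.63844885,  0.37304601]), 'attitude': array([ 2.27865249, -1.79221463, -0.2682407 ])}
```

View pics/top0.png

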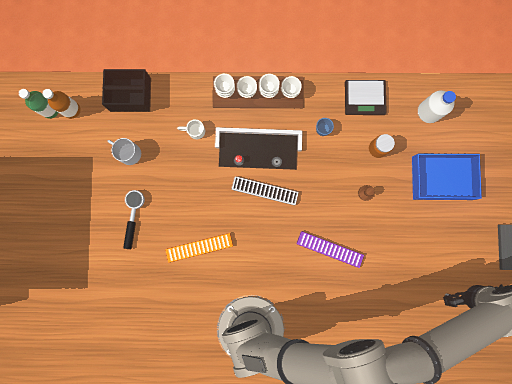

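View pics/side0.png

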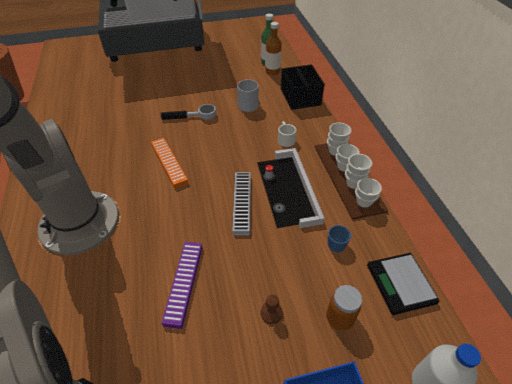

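```bash
cat > h.py <<'E'
from bench import r, imaging
import cv2, numpy as np
from scipy.spatial.transform import Rotation as R
def proj(cam,P):
    i=imaging.camera_info(cam); A=R.from_rotvec(i['attitude']).as_matrix()
    p=(np.asarray(P)-i['xyz'])@A
    q=p@i['camera_matrix'].T
    return q[...,:2]/q[...,2:]
def unproj(cam,px,z):
    i=imaging.camera_info(cam); A=R.from_rotvec(i['attitude']).as_matrix()
    px=np.atleast_2d(px).astype(float)
    d=np.c_[px,np.ones(len(px))]@np.linalg.inv(i['camera_matrix']).T@A.T
    t=(z-i['xyz'][2])/d[:,2]
    return i['xyz']+d*t[:,None]
E
python3 - <<'E'
from h import *
Z=dict(dock=0,post=0,tray_center=.011,tray_left=.011,tray_right=.011,cup_left=0,cup_right=0,pitcher=0,portafilter=0,tamper=0,sugar_jar=0)
for cam in ("top","side"):
  for n,z in Z.items():
    for d in imaging.tip_of(cam,n)[:4]:
        if d['conf']>.25: print(cam,n,round(d['conf'],2),np.round(d['position'],1),np.round(unproj(cam,d['position'],z)[0],4))
print(r.get_obs()['clock'])
E
```

```text
top dock 0.63 [257.8 134.6] [ 0.7093 -0.0207  0.    ]
top post 0.41 [237.8 159.1] [0.6165 0.0531 0.    ]
top tray_center 0.91 [268.4 189.9] [ 0.5011 -0.0607  0.011 ]
top tray_center 0.86 [329.4 248.1] [ 0.291 -0.282  0.011]
top tray_center 0.68 [232.  183.3] [0.5247 0.073  0.011 ]
top tray_left 0.88 [233.7 182. ] [0.5296 0.0668 0.011 ]
top tray_left 0.85 [361.  261.8] [ 0.2428 -0.3952  0.011 ]
top tray_left 0.63 [166.4 249.2] [0.2829 0.3085 0.011 ]
top tray_right 0.84 [230.5 237.2] [0.3278 0.0763 0.011 ]
top tray_right 0.79 [296.8 198.7] [ 0.4694 -0.1647  0.011 ]
top tray_right 0.64 [297.1 234.4] [ 0.3395 -0.1654  0.011 ]
top cup_left 0.65 [193.8 130.1] [0.7253 0.2188 0.    ]
top cup_right 0.5 [232.6 183. ] [0.5271 0.0714 0.    ]
top cup_right 0.49 [320.8 127.3] [ 0.7381 -0.2557  0.    ]
top pitcher 0.97 [130.3 155.5] [0.628  0.4539 0.    ]
top portafilter 0.8 [136.4 202.3] [0.4535 0.4257 0.    ]
top portafilter 0.64 [298.5 200.7] [ 0.4629 -0.1717  0.    ]
top tamper 0.51 [366.1 192.2] [ 0.4957 -0.4203  0.    ]
top sugar_jar 0.67 [375.  149.9] [ 0.6536 -0.4559  0.    ]
top sugar_jar 
[... 338 characters left out ...]
e tray_left 0.79 [172.6 325.1] [ 0.25   -0.3938  0.011 ]
side tray_left 0.77 [156.7 139.2] [0.2609 0.3189 0.011 ]
side tray_left 0.58 [240.5 174.9] [0.5221 0.0669 0.011 ]
side tray_right 0.89 [187.7 239.3] [ 0.3175 -0.1498  0.011 ]
side tray_right 0.85 [180.5 179. ] [0.3239 0.0962 0.011 ]
side tray_right 0.66 [241. 233.] [ 0.4729 -0.1649  0.011 ]
side cup_left 0.74 [288.4 139.9] [0.7354 0.2105 0.    ]
side cup_right 0.91 [335.6 245.2] [ 0.7315 -0.2644  0.    ]
side pitcher 0.97 [246.9 103.3] [0.6371 0.4699 0.    ]
side portafilter 0.78 [206.8 117.3] [0.4621 0.4177 0.    ]
side tamper 0.74 [273.2 311.3] [ 0.502  -0.4136  0.    ]
side sugar_jar 0.88 [340.3 316. ] [ 0.6634 -0.4655  0.    ]
1.25
```

The top picture shows three tray-shaped things. The steel and black one at (266,190) is the tray; the orange one at (200,247) and the purple one at (330,248) are look-alikes. The red-topped post at (238,160) is on the left (+y) side. I'll check this in a close crop and fit the geometry.

```bash
cat >> h.py <<'E'
def T2(x,y,t,pts):
    c,s=np.cos(t),np.sin(t); pts=np.asarray(pts,float)
    o=pts.copy(); o[...,0]=x+c*pts[...,0]-s*pts[...,1]; o[...,1]=y+s*pts[...,0]+c*pts[...,1]; return o
DOCKTOP=[[-.06,.145,.03],[0,.145,.03],[0,-.145,.03],[-.06,-.145,.03],[-.06,-.159,.03],[.014,-.159,.03],[.014,.159,.03],[-.06,.159,.03]]
TRAYTOP=[[-.025,-.12,.022],[.025,-.12,.022],[.025,.12,.022],[-.025,.12,.022]]
def overlay(cam,im,dock,tray,box,s,fn,post=None):
    x0,y0,x1,y1=box
    c=cv2.resize(im[y0:y1,x0:x1],None,fx=s,fy=s,interpolation=cv2.INTER_CUBIC)
    raw=c.copy()
    def pl(P,col):
        p=((proj(cam,P)-[x0,y0]+.5)*s-.5)
        cv2.polylines(c,[np.round(p).astype(int)],True,col,1)
    if dock is not None:
        pl(T2(*dock,DOCKTOP),(0,255,0))
        a=np.linspace(0,6.28,30)
        pl(T2(*dock,np.c_[-.102+.012*np.cos(a),.07+.012*np.sin(a),0*a+.042]),(255,255,0))
    if tray is not None: pl(T2(*tray,TRAYTOP),(0,255,255))
    cv2.imwrite(fn,np.hstack([raw,c]) if c.shape[1]<=400 else c)
E
python3 - <<'E'
from h import *
dock=(.712,-.024,0.0); tray=(.5,-.049,np.radians(-14.5))
top=cv2.imread("pics/top0.png"); side=cv2.imread("pics/side0.png")
overlay("top",top,dock,tray,(200,110,335,215),5.5,"pics/ov1.png")
overlay("side",side,dock,tray,(220,135,340,240),5,"pics/ov2.png")
E
```

```text
(no output)
```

View pics/ov1.png

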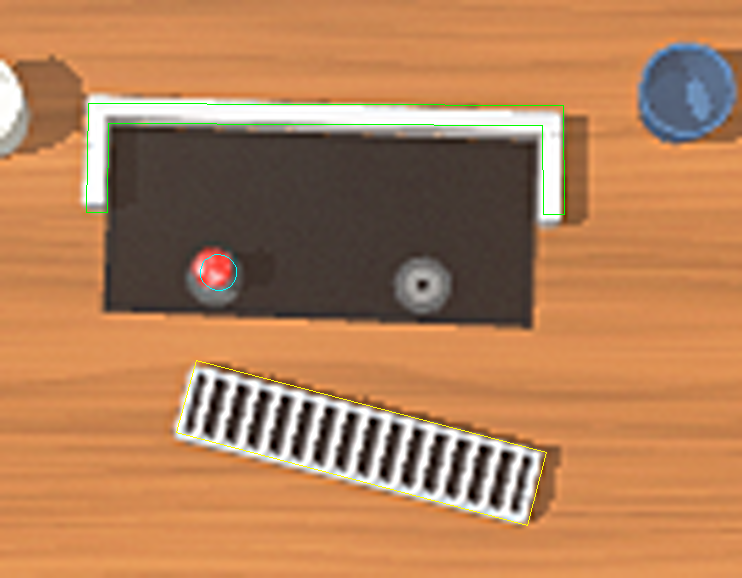

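View pics/ov2.png

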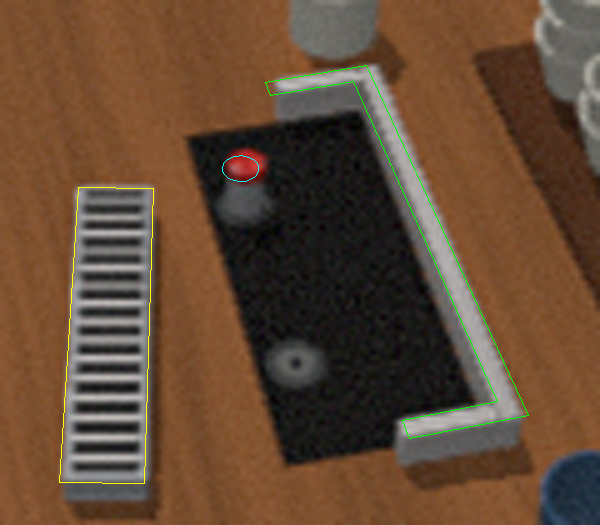

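```bash
python3 - <<'E'
from h import *
from scipy.optimize import least_squares
# picked corners in the top overlay (px/5.5)
ob={'top':[((.014,.159,.03),(89,96)),((.014,-.159,.03),(563,113)),((-.06,.159,.03),(82,206)),((-.06,.145,.03),(103,208)),((-.06,-.159,.03),(560,224)),((-.06,-.145,.03),(538,223)),((-.102,.07,.042),(213,268))],
'side':[((-.06,.159,.03),(270,82)),((.014,-.159,.03),(523,418)),((-.06,-.159,.03),(399,437)),((-.06,-.145,.03),(401,422)),((.014,.159,.03),(372,66)),((-.102,.07,.042),(247,166))]}
off={'top':((200,110),5.5),'side':((220,135),5)}
def f(p):
    e=[]
    for c,l in ob.items():
        P=T2(*p,[a for a,_ in l]); q=(proj(c,P)-off[c][0]+.5)*off[c][1]-.5
        e.append((q-[b for _,b in l])/off[c][1])
    return np.concatenate(e).ravel()
s=least_squares(f,(.711,-.023,-.03),loss='soft_l1'); print(s.x,np.degrees(s.x[2])); print(np.round(s.fun.reshape(-1,2),1))
dock=s.x;tray=(.5,-.049,np.radians(-14.5))
overlay("top",cv2.imread("pics/top0.png"),dock,tray,(200,110,335,215),5.5,"pics/ov3.png")
print("post",T2(*dock,[[-.102,.07,0]]))
# tray in dock frame
c,s_=np.cos(dock[2]),np.sin(dock[2]);d=np.array(tray[:2])-dock[:2]
print("tray in dock",c*d[0]+s_*d[1],-s_*d[0]+c*d[1],np.degrees(tray[2]-dock[2]))
E
```

```text
[ 0.71187366 -0.02425387 -0.02939902] -1.6844398661311273
[[-0.1  0. ]
 [ 0.2 -0.2]
 [ 0.3 -0.2]
 [ 0.3 -0.4]
 [ 0.3 -0.5]
 [ 0.4 -0.5]
 [ 0.2  0.2]
 [ 0.1 -0.5]
 [-0.5 -0.2]
 [ 0.4  0.2]
 [-1.4 -0.5]
 [ 0.1 -0.3]
 [-1.  -0.2]]
post [[0.61197537 0.04871415 0.        ]]
tray in dock -0.21105469987062728 -0.0309634226897666 -12.815560133868875
```

View pics/ov3.png

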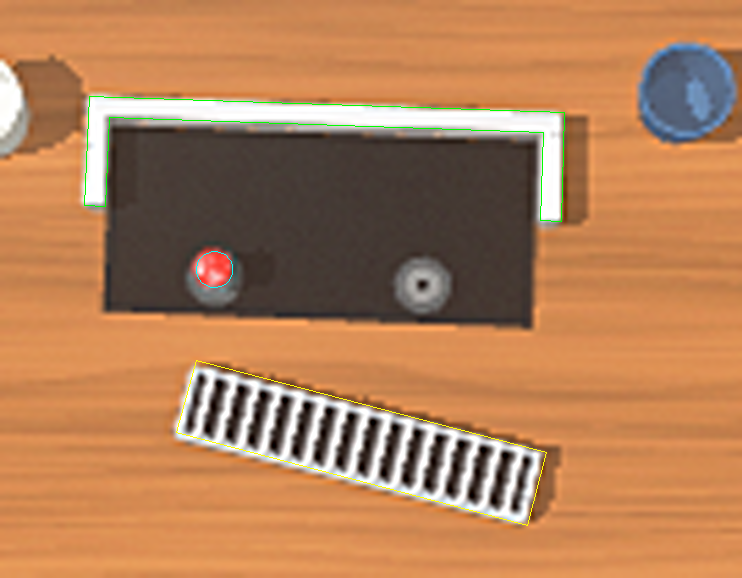

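```bash
cat >> h.py <<'E'
DOCK=(0.71187,-0.02425,-0.0294)
def yaw_now(o):
    X=R.from_rotvec(o['orientation']).as_matrix()[:,0]; return np.degrees(np.arctan2(X[1],X[0]))
def go(x,y,z,yaw):
    """shift in tool axes (cm) and turn (deg) to a tool-down pose with tool x at world yaw"""
    o=r.get_obs(); M=R.from_rotvec(o['orientation'])
    a=np.radians(yaw); T=R.from_matrix(np.array([[np.cos(a),np.sin(a),0],[np.sin(a),-np.cos(a),0],[0,0,-1]]))
    print("t=%.2f tcp"%o['clock'],np.round(o['tcp_pos'],4),"yaw %.1f"%yaw_now(o),"-> cm",np.round(M.inv().apply(np.array([x,y,z])-o['tcp_pos'])*100,2),"deg",np.round(np.degrees((M.inv()*T).as_rotvec()),1), "F",np.round(o['contact_force'],1))
def d2w(x,y): return T2(*DOCK,[[x,y]])[0]
def tl2w(tray,lx,ly): return T2(*tray,[[lx,ly]])[0]
def w2d(x,y):
    d=np.array([x-DOCK[0],y-DOCK[1]]);c,s=np.cos(DOCK[2]),np.sin(DOCK[2]);return np.array([c*d[0]+s*d[1],-s*d[0]+c*d[1]])
E
python3 - <<'E'
from h import *
tr=(.5,-.049,np.radians(-14.5))
p=tl2w(tr,-.055,.028);print(p,np.hypot(*p))
go(.45,-.3,.2,-14.5); go(p[0],p[1],.15,-14.5)
E
```

```text
[ 0.45376252 -0.00812097] 0.45383518434083253
t=1.25 tcp [ 0.1597 -0.6559  0.2313] yaw 13.7 -> cm [ 36.63 -27.71   3.13] deg [ 0.  -0.  28.2] F [ 0.1  0.1 -1.1]
t=1.25 tcp [ 0.1597 -0.6559  0.2313] yaw 13.7 -> cm [ 43.9  -55.98   8.13] deg [ 0.  -0.  28.2] F [ 0.1  0.1 -1.1]
```

Emit:
{"name": "jog_arm", "arguments": {
  "rows": [
    {"xyz": [3, -2.3, 0], "delta_rot": [0, 0, 3], "fingers": 0},
    {"xyz": [6, -4.6, 0], "delta_rot": [0, 0, 6], "fingers": 0},
    {"xyz": [9, -6.9, 0], "delta_rot": [0, 0, 9], "fingers": 0},
    {"xyz": [12, -9.2, 0], "delta_rot": [0, 0, 12], "fingers": 0},
    {"xyz": [15, -11.5, 0], "delta_rot": [0, 0, 15], "fingers": 0}
  ]
}}

```text
clock: 1.67
tcp_pos: [0.2791, -0.5072, 0.2314]
orientation: [3.141, -0.041, 0.0]
contact_force: [1.5, -0.5, 0.5]
grip_width: 0.0855
```

```bash
python3 - <<'E'
from h import *
go(.45,-.3,.2,-14.5); go(.454,-.008,.15,-14.5)
E
```

```text
t=1.67 tcp [ 0.2791 -0.5072  0.2314] yaw -1.5 -> cm [ 16.55 -21.15   3.14] deg [ 0. -0. 13.] F [ 1.5 -0.5  0.5]
t=1.67 tcp [ 0.2791 -0.5072  0.2314] yaw -1.5 -> cm [ 16.19 -50.35   8.14] deg [ 0. -0. 13.] F [ 1.5 -0.5  0.5]
```

Emit:
{"name": "jog_arm", "arguments": {
  "rows": [
    {"xyz": [2.8, -3, 0], "delta_rot": [0, 0, 3], "fingers": 0},
    {"xyz": [5.6, -6, 0], "delta_rot": [0, 0, 6], "fingers": 0},
    {"xyz": [8.4, -9, 0], "delta_rot": [0, 0, 9], "fingers": 0},
    {"xyz": [11.2, -12, 0], "delta_rot": [0, 0, 12], "fingers": 0},
    {"xyz": [14, -15, 0], "delta_rot": [0, 0, 13], "fingers": 0}
  ]
}}

```text
clock: 2.08
tcp_pos: [0.4241, -0.3593, 0.2318]
orientation: [3.115, -0.4, 0.001]
contact_force: [0.6, -1.4, -0.1]
grip_width: 0.085
```

```bash
python3 - <<'E'
from h import *
go(.454,-.008,.15,-14.5)
E
```

```text
t=2.08 tcp [ 0.4241 -0.3593  0.2318] yaw -14.6 -> cm [ -5.99 -34.75   8.16] deg [ 0.  -0.1 -0.1] F [ 0.6 -1.4 -0.1]
```

Emit:
{"name": "jog_arm", "arguments": {
  "rows": [
    {"xyz": [-0.6, -3.6, 0.4], "fingers": 0},
    {"xyz": [-1.2, -7.2, 0.8], "fingers": 0},
    {"xyz": [-1.8, -10.8, 1.2], "fingers": 0},
    {"xyz": [-2.4, -14.4, 1.6], "fingers": 0},
    {"xyz": [-3, -18, 2], "fingers": 0}
  ]
}}

```text
$.rows[0]: bad value
```

Emit:
{"name": "jog_arm", "arguments": {
  "rows": [
    {"xyz": [-0.6, -3.4, 1], "fingers": 0},
    {"xyz": [-1.2, -6.8, 2], "fingers": 0},
    {"xyz": [-1.8, -10.2, 3], "fingers": 0},
    {"xyz": [-2.4, -13.6, 4], "fingers": 0},
    {"xyz": [-3, -16.7, 5], "fingers": 0}
  ]
}}

```text
$.rows[0]: bad value
```

```bash
python3 - <<'E'
from h import *
go(.454,-.008,.15,-14.5)
im=imaging.grab_frame("side"); i2=imaging.grab_frame("wrist");cv2.imwrite("pics/a.png",np.vstack([cv2.resize(im,(400,300)),cv2.resize(i2,(400,300))]))
E
```

```text
t=2.08 tcp [ 0.4241 -0.3593  0.2318] yaw -14.6 -> cm [ -5.99 -34.75   8.16] deg [ 0.  -0.1 -0.1] F [ 0.6 -1.4 -0.1]
```

View pics/a.png

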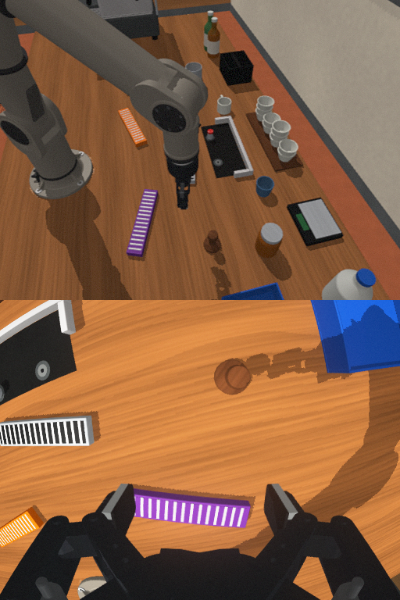

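The arm is above the counter between the purple look-alike and the tamper, and the steel tray is at the wrist view's left. The moves were refused because every row needs delta_rot, so I'll resend them.

Emit:
{"name": "jog_arm", "arguments": {
  "rows": [
    {"xyz": [-0.6, -3.6, 0.4], "delta_rot": [0, 0, 0], "fingers": 0},
    {"xyz": [-1.2, -7.2, 0.8], "delta_rot": [0, 0, 0], "fingers": 0},
    {"xyz": [-1.8, -10.8, 1.2], "delta_rot": [0, 0, 0], "fingers": 0},
    {"xyz": [-2.4, -14.4, 1.6], "delta_rot": [0, 0, 0], "fingers": 0},
    {"xyz": [-3, -18, 2], "delta_rot": [0, 0, 0], "fingers": 0}
  ]
}}

```text
clock: 2.6
tcp_pos: [0.4429, -0.1706, 0.2123]
orientation: [-3.116, 0.378, -0.006]
contact_force: [0.7, -0.3, -0.6]
grip_width: 0.0855
```

Emit:
{"name": "jog_arm", "arguments": {
  "rows": [
    {"xyz": [-0.6, -3.4, 1], "delta_rot": [0, 0, 0], "fingers": 0},
    {"xyz": [-1.2, -6.8, 2], "delta_rot": [0, 0, 0], "fingers": 0},
    {"xyz": [-1.8, -10.2, 3], "delta_rot": [0, 0, 0], "fingers": 0},
    {"xyz": [-2.4, -13.6, 4], "delta_rot": [0, 0, 0], "fingers": 0},
    {"xyz": [-3, -16.7, 5], "delta_rot": [0, 0, 0], "fingers": 0}
  ]
}}

```text
clock: 3.02
tcp_pos: [0.4541, 0.0007, 0.1627]
orientation: [-3.116, 0.377, -0.008]
contact_force: [-0.0, -0.0, 0.0]
grip_width: 0.0853
```

```bash
python3 - <<'E'
from h import *
go(.454,-.008,.15,-14.5);go(.454,-.008,-.005,-14.5)
im=imaging.grab_frame("side"); i2=imaging.grab_frame("wrist");cv2.imwrite("pics/b.png",np.vstack([cv2.resize(im,(400,300)),cv2.resize(i2,(400,300))]))
E
```

```text
t=3.02 tcp [0.4541 0.0007 0.1627] yaw -13.8 -> cm [0.19 0.85 1.27] deg [-0.2 -0.3  0.7] F [-0. -0.  0.]
t=3.02 tcp [0.4541 0.0007 0.1627] yaw -13.8 -> cm [ 0.12  0.9  16.77] deg [-0.2 -0.3  0.7] F [-0. -0.  0.]
```

View pics/b.png

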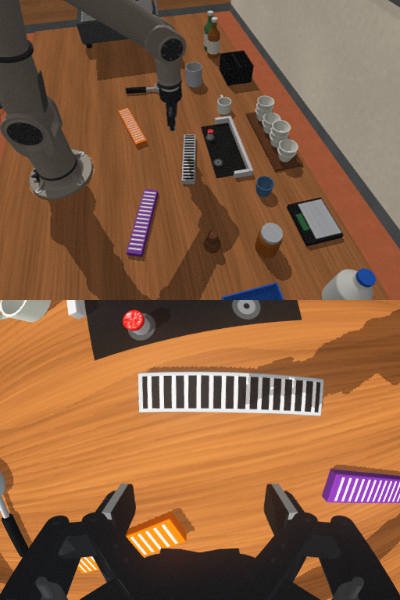

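Emit:
{"name": "jog_arm", "arguments": {
  "rows": [
    {"xyz": [0, 0.3, 3], "delta_rot": [0, 0, 0.7], "fingers": 0},
    {"xyz": [0, 0.6, 6], "delta_rot": [0, 0, 0.7], "fingers": 0},
    {"xyz": [0, 0.9, 9], "delta_rot": [0, 0, 0.7], "fingers": 0},
    {"xyz": [0, 0.9, 12], "delta_rot": [0, 0, 0.7], "fingers": 0},
    {"xyz": [0, 0.9, 15], "delta_rot": [0, 0, 0.7], "fingers": 0}
  ]
}}

```text
clock: 3.53
tcp_pos: [0.4523, -0.0054, 0.011]
orientation: [-3.114, 0.385, -0.006]
contact_force: [0.8, -1.0, -0.3]
grip_width: 0.0852
```

```bash
python3 - <<'E'
from h import *
go(.454,-.008,-.005,-14.5)
im=imaging.grab_frame("side"); i2=imaging.grab_frame("wrist");cv2.imwrite("pics/c.png",np.vstack([cv2.resize(im[120:250,160:330],(523,400),interpolation=2),cv2.resize(i2,(523,300))[100:]]))
E
```

```text
t=3.53 tcp [ 0.4523 -0.0054  0.011 ] yaw -14.1 -> cm [0.23 0.21 1.6 ] deg [-0.3 -0.2  0.4] F [ 0.8 -1.  -0.3]
```

View pics/c.png

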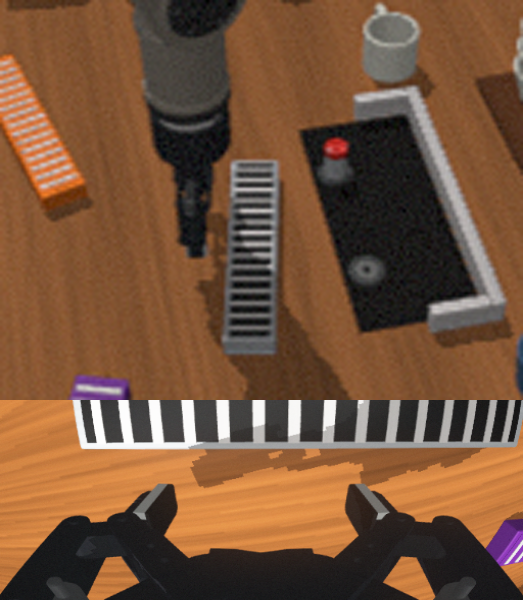

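Emit:
{"name": "jog_arm", "arguments": {
  "rows": [
    {"xyz": [0, 0.1, 0.4], "delta_rot": [0, 0, 0.4], "fingers": 0},
    {"xyz": [0.2, 0.2, 0.8], "delta_rot": [0, 0, 0.4], "fingers": 0},
    {"xyz": [0.4, 0.2, 1.2], "delta_rot": [0, 0, 0.4], "fingers": 0},
    {"xyz": [0.6, 0.2, 1.5], "delta_rot": [0, 0, 0.4], "fingers": 0},
    {"xyz": [1.0, 0.2, 1.5], "delta_rot": [0, 0, 0.4], "fingers": 0}
  ]
}}

```text
clock: 4.05
tcp_pos: [0.4585, -0.0097, -0.0059]
orientation: [-3.114, 0.395, 0.006]
contact_force: [-0.1, -0.2, -0.5]
grip_width: 0.0853
```

```bash
python3 - <<'E'
from h import *
o=r.get_obs()
print(o['contact_force'])
tr=(.5,-.049,np.radians(-14.5))
p0=tl2w(tr,-.036,.028)
# goal tray pose in dock
g=d2w(-.145,-.058); G=(g[0],g[1],np.radians(-35)+DOCK[2])
p1=tl2w(G,-.036,.028)
print(p0,p1)
go(p0[0],p0[1],-.004,-14.5); go(p1[0],p1[1],-.004,np.degrees(G[2]))
E
```

```text
[-0.05848581 -0.18456796 -0.50870137]
[ 0.47215733 -0.01287819] [ 0.55308539 -0.03400161]
t=4.05 tcp [ 0.4585 -0.0097 -0.0059] yaw -14.5 -> cm [ 1.4  -0.03 -0.2 ] deg [-0.1  0.2  0. ] F [-0.1 -0.2 -0.5]
t=4.05 tcp [ 0.4585 -0.0097 -0.0059] yaw -14.5 -> cm [ 9.76 -0.01 -0.23] deg [-0.1  0.3 22.2] F [-0.1 -0.2 -0.5]
```

Emit:
{"name": "jog_arm", "arguments": {
  "rows": [
    {"xyz": [0.9, 0, -0.1], "delta_rot": [0, 0, 0], "fingers": 0},
    {"xyz": [1.4, 0, -0.2], "delta_rot": [0, 0, 0], "fingers": 0},
    {"xyz": [1.9, 0, -0.2], "delta_rot": [0, 0, 1.3], "fingers": 0},
    {"xyz": [2.4, 0, -0.2], "delta_rot": [0, 0, 2.6], "fingers": 0},
    {"xyz": [2.9, 0, -0.2], "delta_rot": [0, 0, 3.9], "fingers": 0}
  ]
}}

```text
clock: 4.47
tcp_pos: [0.4866, -0.0168, -0.004]
orientation: [-3.098, 0.504, 0.008]
contact_force: [-3.0, 1.6, 2.7]
grip_width: 0.0856
```

```bash
cat >> h.py <<'E'
def fit_tray(guess, cams=("top","side"), ims=None):
    """refine tray pose: align projected top outline + end points with cut_out masks (top face + visible sides)"""
    from scipy.optimize import minimize
    data=[]
    for c in cams:
        imaging.grab_frame(c)
        ms=[m for m in imaging.cut_out(c,"tray_center")]
        p0=proj(c,np.array([guess[0],guess[1],.011]))
        ms=[m for m in ms if np.hypot(*(np.array(m['position'])-p0))<25]
        if ms: data.append((c,ms[0]['region'],ms[0]['conf']))
    B=np.array([[a,b,z] for a in(-.025,.025) for b in(-.12,.12) for z in(0,.022)])
    S=4
    def cost(p):
        e=0
        for c,m,_ in data:
            h=cv2.convexHull(((proj(c,T2(*p,B))+.5)*16*1).astype(np.float32))
            pm=np.zeros(m.shape,np.uint8); cv2.fillConvexPoly(pm,np.round(h-8).astype(np.int32),1,shift=4)
            pm=pm>0
            e+=1-(pm&m).sum()/max((pm|m).sum(),1)
        return e
    best=minimize(cost,guess,method="Nelder-Mead",options=dict(initial_simplex=np.array(guess)+np.array([[0,0,0],[.01,0,0],[0,.01,0],[0,0,.1]]),maxiter=200))
    print([(c,round(k,2),int(m.sum())) for c,m,k in data],"cost",round(best.fun/max(len(data),1),3))
    return best.x
def look(guess,fn,cams=("top","side")):
    p=fit_tray(guess,cams); d=w2d(*p[:2]); t=np.degrees(p[2]-DOCK[2])
    print("tray world",np.round(p,4),"dock mm",np.round(d*1000,1),"yaw %.1f"%t)
    for c,box,s in(("top",(200,110,335,215),3),("side",(215,130,345,245),3)):
        im=imaging.grab_frame(c); overlay(c,im,DOCK,p,box,s,f"pics/{fn}_{c}.png")
    a=[cv2.imread(f"pics/{fn}_{c}.png") for c in("top","side")]
    w=max(x.shape[1] for x in a); a=[cv2.copyMakeBorder(x,0,0,0,w-x.shape[1],cv2.BORDER_CONSTANT) for x in a]
    a=np.vstack(a); cv2.imwrite(f"pics/{fn}.png",cv2.resize(a,None,fx=min(1,600/a.shape[0]),fy=min(1,600/a.shape[0]))if a.shape[0]>600 else a)
    return p
E
python3 - <<'E'
from h import *
o=r.get_obs();print(o['clock'],o['tcp_pos'],yaw_now(o),o['contact_force'])
look((.515,-.05,np.radians(-19)),"d")
E
```

```text
4.4667 [ 0.4865523  -0.01681685 -0.00401457] -18.47681114709356 [-3.02768685  1.59170444  2.68913659]
[('top', 0.78, 280), ('side', 0.86, 1054)] cost 0.392
tray world [ 0.5146 -0.0512 -0.3247] dock mm [-196.4  -32.7] yaw -16.9
```

View pics/d.png

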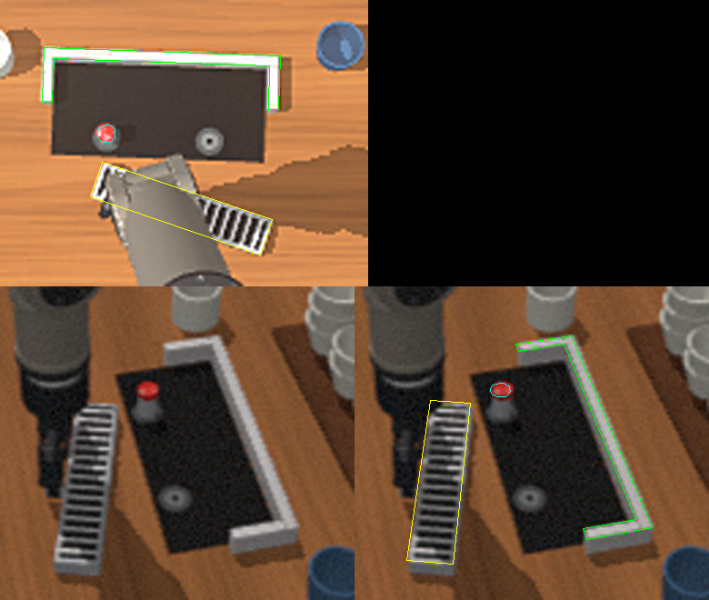

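The fit is good: the tray has swung about its right end as planned. The left end would pass the post with only about 1 mm to spare, though. I'll first push the tray 25 to 30 mm to the right at its left end face.

```bash
python3 - <<'E'
from h import *
tr=(.5146,-.0512,-.3247)
for l in((-.06,.028),(-.06,.165),(0,.165),(0,.131),(0,.103)):
    p=tl2w(tr,*l); print(l,np.round(p,3),np.round(w2d(*p)*1000)); go(p[0],p[1],.03,np.degrees(tr[2]))
E
```

```text
(-0.06, 0.028) [ 0.467 -0.006] [-246.   12.]
t=4.77 tcp [ 0.4869 -0.017  -0.004 ] yaw -18.3 -> cm [-2.3  -0.46 -3.39] deg [-0.1  0.2  0.3] F [ 1.5 -1.   0.3]
(-0.06, 0.165) [0.51  0.124] [-206.  143.]
t=4.77 tcp [ 0.4869 -0.017  -0.004 ] yaw -18.3 -> cm [ -2.23 -14.16  -3.37] deg [-0.1  0.2  0.3] F [ 1.5 -1.   0.3]
(0, 0.165) [0.567 0.105] [-148.  125.]
t=4.77 tcp [ 0.4869 -0.017  -0.004 ] yaw -18.3 -> cm [  3.77 -14.13  -3.39] deg [-0.1  0.2  0.3] F [ 1.5 -1.   0.3]
(0, 0.131) [0.556 0.073] [-158.   93.]
t=4.77 tcp [ 0.4869 -0.017  -0.004 ] yaw -18.3 -> cm [  3.75 -10.73  -3.4 ] deg [-0.1  0.2  0.3] F [ 1.5 -1.   0.3]
(0, 0.103) [0.547 0.046] [-166.   66.]
t=4.77 tcp [ 0.4869 -0.017  -0.004 ] yaw -18.3 -> cm [ 3.74 -7.93 -3.4 ] deg [-0.1  0.2  0.3] F [ 1.5 -1.   0.3]
```

Emit:
{"name": "jog_arm", "arguments": {
  "rows": [
    {"xyz": [-1.2, 0, 0], "delta_rot": [0, 0, 0], "fingers": 0},
    {"xyz": [-2.3, -1.5, -1.5], "delta_rot": [0, 0, 0], "fingers": 1},
    {"xyz": [-2.3, -4.8, -3.5], "delta_rot": [0, 0, 0], "fingers": 1},
    {"xyz": [-2.3, -8.5, -5], "delta_rot": [0, 0, 0], "fingers": 1},
    {"xyz": [-2.3, -12, -5], "delta_rot": [0, 0, 0], "fingers": 1}
  ]
}}

```text
clock: 5.18
tcp_pos: [0.5052, 0.1056, 0.0492]
orientation: [-3.097, 0.502, -0.002]
contact_force: [1.1, -0.3, -0.0]
grip_width: 0.0386
```

```bash
python3 - <<'E'
from h import *
tr=(.5146,-.0512,-.3247)
for l in((-.06,.165),(0,.165)):
    p=tl2w(tr,*l); go(p[0],p[1],.009,np.degrees(tr[2]))
print(r.get_obs()['grip_width'])
E
```

```text
t=5.18 tcp [0.5052 0.1056 0.0492] yaw -18.4 -> cm [-0.1  -1.92  4.03] deg [-0.3 -0.   0.2] F [ 1.1 -0.3 -0. ]
t=5.18 tcp [0.5052 0.1056 0.0492] yaw -18.4 -> cm [ 5.9  -1.9   4.04] deg [-0.3 -0.   0.2] F [ 1.1 -0.3 -0. ]
0.038612563811494
```

Emit:
{"name": "jog_arm", "arguments": {
  "rows": [
    {"xyz": [1.5, -1.9, 0], "delta_rot": [0, 0, 0], "fingers": 1},
    {"xyz": [4, -2, 0], "delta_rot": [0, 0, 0], "fingers": 1},
    {"xyz": [5.9, -2, 0], "delta_rot": [0, 0, 0], "fingers": 1},
    {"xyz": [5.9, -2, 2], "delta_rot": [0, 0, 0], "fingers": 1},
    {"xyz": [5.9, -1.9, 4], "delta_rot": [0, 0, 0], "fingers": 1}
  ]
}}

```text
clock: 5.6
tcp_pos: [0.57, 0.1051, 0.01]
orientation: [-3.095, 0.504, -0.009]
contact_force: [-1.7, -0.3, -0.5]
grip_width: -0.0001
```

```bash
python3 - <<'E'
from h import *
tr=look((.5146,-.0512,-.3247),"e")
for l in((0,.1345),(0,.1345-.028)):
    p=tl2w(tr,*l); go(p[0],p[1],.009,np.degrees(tr[2]))
E
```

```text
[('top', 0.96, 846), ('side', 0.95, 1105)] cost 0.106
tray world [ 0.5146 -0.0512 -0.3265] dock mm [-196.4  -32.7] yaw -17.0
t=5.90 tcp [0.5678 0.1055 0.0104] yaw -18.4 -> cm [-0.03  3.1   0.13] deg [-0.3 -0.1  0.3] F [ 0.3  0.5 -0.1]
t=5.90 tcp [0.5678 0.1055 0.0104] yaw -18.4 -> cm [-0.05  5.9   0.11] deg [-0.3 -0.1  0.3] F [ 0.3  0.5 -0.1]
```

View pics/e.png

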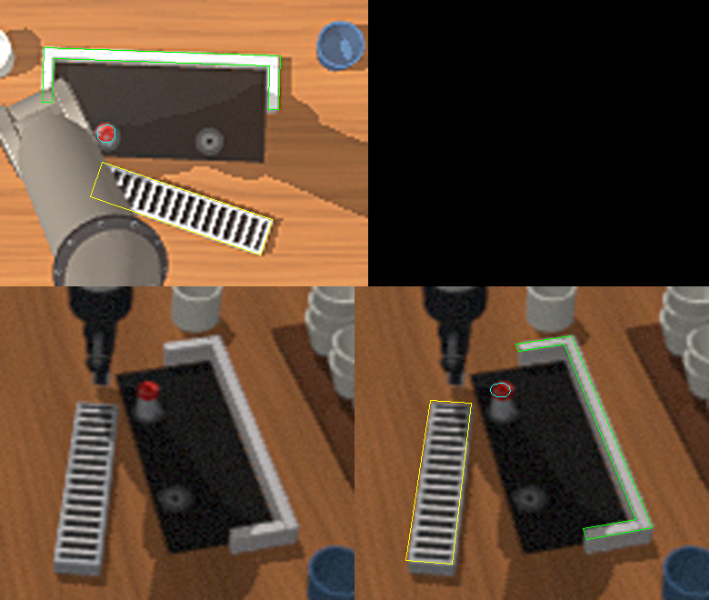

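The outline fits the tray in both views, and the shut fingers stand just off its left end. Now I'll push right.

Emit:
{"name": "jog_arm", "arguments": {
  "rows": [
    {"xyz": [0, 1.0, 0.1], "delta_rot": [0, 0, 0], "fingers": 1},
    {"xyz": [0, 2.0, 0.1], "delta_rot": [0, 0, 0], "fingers": 1},
    {"xyz": [0, 2.8, 0.1], "delta_rot": [0, 0, 0], "fingers": 1},
    {"xyz": [0, 3.3, 0.1], "delta_rot": [0, 0, 0], "fingers": 1},
    {"xyz": [0, 3.8, 0.1], "delta_rot": [0, 0, 0], "fingers": 1}
  ]
}}

```text
clock: 6.32
tcp_pos: [0.556, 0.0688, 0.0096]
orientation: [-3.095, 0.503, -0.006]
contact_force: [1.1, 1.5, -1.0]
grip_width: -0.0002
```

Emit:
{"name": "jog_arm", "arguments": {
  "rows": [
    {"xyz": [0, 0.5, 0], "delta_rot": [0, 0, 0], "fingers": 1},
    {"xyz": [0, 1.0, 0], "delta_rot": [0, 0, 0], "fingers": 1},
    {"xyz": [0, 1.5, 0], "delta_rot": [0, 0, 0], "fingers": 1},
    {"xyz": [0, 2.0, 0], "delta_rot": [0, 0, 0], "fingers": 1},
    {"xyz": [0, 2.3, 0], "delta_rot": [0, 0, 0], "fingers": 1}
  ]
}}

```text
clock: 6.73
tcp_pos: [0.5489, 0.0467, 0.0097]
orientation: [-3.095, 0.503, -0.007]
contact_force: [1.4, 3.5, 2.6]
grip_width: -0.0002
```

Emit:
{"name": "jog_arm", "arguments": {
  "rows": [
    {"xyz": [0, -1.0, 0], "delta_rot": [0, 0, 0], "fingers": 1},
    {"xyz": [0, -3, -1], "delta_rot": [0, 0, 0], "fingers": 1},
    {"xyz": [0, -3.5, -4], "delta_rot": [0, 0, 0], "fingers": 0.6},
    {"xyz": [-2.5, -3.5, -5], "delta_rot": [0, 0, 0], "fingers": 0.3},
    {"xyz": [-6, -3.5, -5], "delta_rot": [0, 0, 0], "fingers": 0}
  ]
}}

```text
clock: 7.15
tcp_pos: [0.5068, 0.0994, 0.0623]
orientation: [-3.092, 0.506, -0.017]
contact_force: [0.1, 1.1, 0.1]
grip_width: 0.0356
```

```bash
python3 - <<'E'
from h import *
tr=look((.506,-.079,-.3265),"f")
g=d2w(-.155,-.075); 
for t,l in((tr,(-.06,.03)),(tr,(-.036,.03))):
    p=tl2w(t,*l); go(p[0],p[1],-.004,np.degrees(t[2]))
E
```

```text
[('top', 0.86, 930), ('side', 0.87, 1106)] cost 0.069
tray world [ 0.5064 -0.0804 -0.3244] dock mm [-203.8  -62.2] yaw -16.9
t=7.45 tcp [0.5035 0.0984 0.0596] yaw -18.5 -> cm [-0.07 13.91  6.27] deg [-0.4 -0.2  0.1] F [-0.4  0.3  0.4]
t=7.45 tcp [0.5035 0.0984 0.0596] yaw -18.5 -> cm [ 2.33 13.91  6.28] deg [-0.4 -0.2  0.1] F [-0.4  0.3  0.4]
```

View pics/f.png

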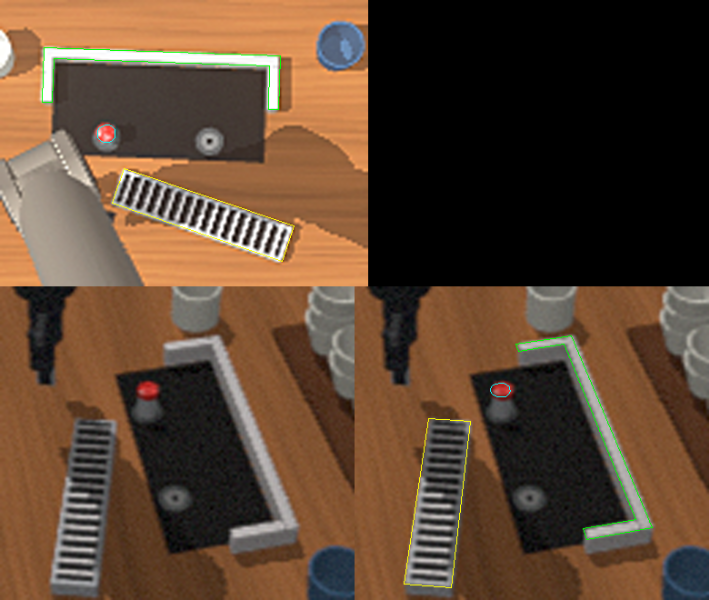

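Emit:
{"name": "jog_arm", "arguments": {
  "rows": [
    {"xyz": [0, 3.5, 0], "delta_rot": [0, 0, 0], "fingers": 0},
    {"xyz": [0, 7, 0.5], "delta_rot": [0, 0, 0], "fingers": 0},
    {"xyz": [0, 10.5, 2], "delta_rot": [0, 0, 0], "fingers": 0},
    {"xyz": [0, 13.9, 4], "delta_rot": [0, 0, 0], "fingers": 0},
    {"xyz": [0, 13.9, 6.2], "delta_rot": [0, 0, 0], "fingers": 0}
  ]
}}

```text
clock: 7.87
tcp_pos: [0.4579, -0.0413, -0.004]
orientation: [-3.097, 0.52, -0.006]
contact_force: [-0.0, -0.0, -0.1]
grip_width: 0.0857
```

```bash
python3 - <<'E'
from h import *
tr=(.5064,-.0804,-.3244)
p=tl2w(tr,-.036,.03); go(p[0],p[1],-.004,np.degrees(tr[2]))
g=d2w(-.150,-.084); G=(g[0],g[1],np.radians(-35)+DOCK[2]); p=tl2w(G,-.036,.03); go(p[0],p[1],-.004,np.degrees(G[2]))
print(r.get_obs()['grip_width'])
E
```

```text
t=7.87 tcp [ 0.4579 -0.0413 -0.004 ] yaw -19.1 -> cm [ 2.24 -0.86  0.01] deg [-0.1 -0.2 -0.5] F [-0.  -0.  -0.1]
t=7.87 tcp [ 0.4579 -0.0413 -0.004 ] yaw -19.1 -> cm [ 9.12 -1.36  0.04] deg [-0.1 -0.2 17.6] F [-0.  -0.  -0.1]
0.08570294042734243
```

Emit:
{"name": "jog_arm", "arguments": {
  "rows": [
    {"xyz": [1.4, -0.9, 0], "delta_rot": [0, 0, -0.5], "fingers": 0},
    {"xyz": [2.4, -0.9, 0], "delta_rot": [0, 0, 0], "fingers": 0},
    {"xyz": [3.2, -0.9, 0], "delta_rot": [0, 0, 2], "fingers": 0},
    {"xyz": [4, -1, 0], "delta_rot": [0, 0, 4], "fingers": 0},
    {"xyz": [4.8, -1, 0], "delta_rot": [0, 0, 6], "fingers": 0}
  ]
}}

```text
clock: 8.28
tcp_pos: [0.5076, -0.0472, -0.0035]
orientation: [-3.064, 0.686, -0.006]
contact_force: [-1.4, 0.6, -0.9]
grip_width: 0.0854
```

```bash
python3 - <<'E'
from h import *
g=d2w(-.150,-.084); G=(g[0],g[1],np.radians(-35)+DOCK[2]); p=tl2w(G,-.036,.03); go(p[0],p[1],-.004,np.degrees(G[2]))
E
```

```text
t=8.28 tcp [ 0.5076 -0.0472 -0.0035] yaw -25.3 -> cm [ 4.17 -0.74  0.07] deg [-0.2 -0.2 11.4] F [-1.4  0.6 -0.9]
```

Emit:
{"name": "jog_arm", "arguments": {
  "rows": [
    {"xyz": [0.8, -0.1, 0], "delta_rot": [0, 0, 2.3], "fingers": 0},
    {"xyz": [1.6, -0.2, 0], "delta_rot": [0, 0, 4.6], "fingers": 0},
    {"xyz": [2.5, -0.4, 0], "delta_rot": [0, 0, 6.9], "fingers": 0},
    {"xyz": [3.3, -0.5, 0], "delta_rot": [0, 0, 9.2], "fingers": 0},
    {"xyz": [4.1, -0.7, 0], "delta_rot": [0, 0, 11.4], "fingers": 0}
  ]
}}

```text
clock: 8.7
tcp_pos: [0.5483, -0.0586, -0.0031]
orientation: [-2.978, 0.993, -0.006]
contact_force: [-2.3, 1.1, 1.9]
grip_width: 0.0857
```

```bash
python3 - <<'E'
from h import *
g=d2w(-.150,-.084); G=(g[0],g[1],np.radians(-35)+DOCK[2]); p=tl2w(G,-.036,.03); go(p[0],p[1],-.004,np.degrees(G[2]))
tr=look(G,"g")
d=T2(0,0,-(tr[2]-DOCK[2]),[np.array([-.102,.07])-w2d(*tr[:2])]);print("post in tray",d)
E
```

```text
t=8.70 tcp [ 0.5483 -0.0586 -0.0031] yaw -36.9 -> cm [-0.   -0.04  0.09] deg [-0.2 -0.2 -0.2] F [-2.3  1.1  1.9]
[('top', 0.68, 337), ('side', 0.8, 1155)] cost 0.377
tray world [ 0.5628 -0.1026 -0.6522] dock mm [-146.7  -82.7] yaw -35.7
post in tray [[-0.0527515   0.15016692]]
```

View pics/g.png

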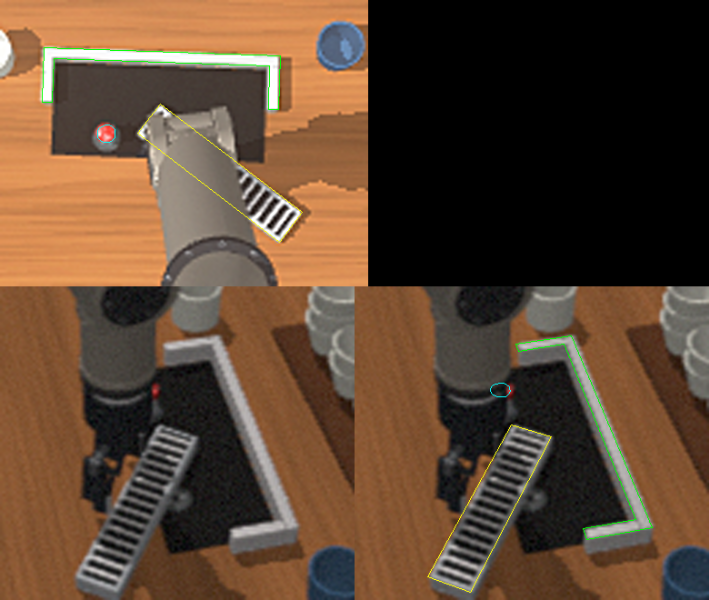

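```bash
python3 - <<'E'
from h import *
print(np.round(r.get_obs()['joints'],2))
tr=(.5628,-.1026,-.6522)
for l in((-.07,.03),(-.07,-.16),(0,-.17)):
    p=tl2w(tr,*l); print(np.round(p,3)); go(p[0],p[1],.05,np.degrees(tr[2])+90)
E
```

```text
[ 0.08  0.61 -0.11  2.    0.12  0.53 -2.32]
[ 0.525 -0.036]
t=9.00 tcp [ 0.5477 -0.0584 -0.0032] yaw -36.6 -> cm [-3.09 -0.46 -5.33] deg [ -0.   -0.3 -89.3] F [-0.   0.1  0.4]
[ 0.41  -0.187]
t=9.00 tcp [ 0.5477 -0.0584 -0.0032] yaw -36.6 -> cm [-3.34 18.54 -5.4 ] deg [ -0.   -0.3 -89.3] F [-0.   0.1  0.4]
[ 0.46  -0.238]
t=9.00 tcp [ 0.5477 -0.0584 -0.0032] yaw -36.6 -> cm [ 3.65 19.63 -5.39] deg [ -0.   -0.3 -89.3] F [-0.   0.1  0.4]
```

Emit:
{"name": "jog_arm", "arguments": {
  "rows": [
    {"xyz": [-1.5, 0, 0], "delta_rot": [0, 0, 0], "fingers": 0},
    {"xyz": [-3.2, 1, -1.5], "delta_rot": [0, 0, -7], "fingers": 0.3},
    {"xyz": [-3.3, 4, -4], "delta_rot": [0, 0, -14], "fingers": 0.5},
    {"xyz": [-3.3, 7.5, -6], "delta_rot": [0, 0, -21], "fingers": 0.7},
    {"xyz": [-3.3, 11, -6], "delta_rot": [0, 0, -28], "fingers": 0.75}
  ]
}}

```text
clock: 9.42
tcp_pos: [0.4568, -0.1275, 0.0594]
orientation: [-3.133, 0.222, -0.017]
contact_force: [1.0, -1.5, 0.0]
grip_width: 0.0387
```

```bash
python3 - <<'E'
from h import *
print(r.get_obs()['grip_width'])
tr=(.5628,-.1026,-.6522)
p=tl2w(tr,0,-.17); go(p[0],p[1],.06,np.degrees(tr[2])+90)
E
```

```text
0.03868298535530604
t=9.42 tcp [ 0.4568 -0.1275  0.0594] yaw -8.1 -> cm [ 1.84 10.87 -0.05] deg [  0.3  -0.6 -60.8] F [ 1.  -1.5  0. ]
```

Emit:
{"name": "jog_arm", "arguments": {
  "rows": [
    {"xyz": [-0.5, 2.5, 0], "delta_rot": [0, 0, -7], "fingers": 0.75},
    {"xyz": [-0.5, 5, 0], "delta_rot": [0, 0, -14], "fingers": 0.75},
    {"xyz": [0, 7.5, 0], "delta_rot": [0, 0, -21], "fingers": 0.75},
    {"xyz": [1, 9.5, 0], "delta_rot": [0, 0, -28], "fingers": 0.75},
    {"xyz": [1.8, 10.9, 0], "delta_rot": [0, 0, -35], "fingers": 0.75}
  ]
}}

```text
clock: 9.83
tcp_pos: [0.4586, -0.2408, 0.0597]
orientation: [3.05, 0.735, 0.016]
contact_force: [0.4, 0.5, 0.4]
grip_width: 0.0212
```

Emit:
{"name": "jog_arm", "arguments": {
  "rows": [
    {"xyz": [0, 0, 0], "delta_rot": [0, 0, -7], "fingers": 0.75},
    {"xyz": [0, 0, 0], "delta_rot": [0, 0, -14], "fingers": 0.75},
    {"xyz": [0, 0, 1], "delta_rot": [0, 0, -21], "fingers": 0.75},
    {"xyz": [0, 0, 2], "delta_rot": [0, 0, -25.5], "fingers": 0.75},
    {"xyz": [0, 0, 3], "delta_rot": [0, 0, -25.5], "fingers": 0.75}
  ]
}}

```text
clock: 10.25
tcp_pos: [0.4588, -0.2411, 0.0294]
orientation: [2.809, 1.392, 0.015]
contact_force: [-0.0, -0.3, -0.3]
grip_width: 0.0213
```

```bash
python3 - <<'E'
from h import *
print(r.get_obs()['grip_width'])
tr=look((.5628,-.1026,-.6522),"i")
for l in (-.17,-.131):
  p=tl2w(tr,0,l); go(p[0],p[1],.004,np.degrees(tr[2])+90)
i2=imaging.grab_frame("wrist");cv2.imwrite("pics/iw.png",i2)
E
```

```text
0.02127383426698647
[('top', 0.68, 887), ('side', 0.77, 770)] cost 0.249
tray world [ 0.5629 -0.102  -0.6502] dock mm [-146.6  -82.1] yaw -35.6
t=10.55 tcp [ 0.4593 -0.2408  0.0302] yaw 52.5 -> cm [ 0.3  -0.18  2.62] deg [ 0.6 -0.3 -0.2] F [-0.3 -0.   0.6]
t=10.55 tcp [ 0.4593 -0.2408  0.0302] yaw 52.5 -> cm [ 4.2  -0.19  2.64] deg [ 0.6 -0.3 -0.2] F [-0.3 -0.   0.6]
```

View pics/i.png

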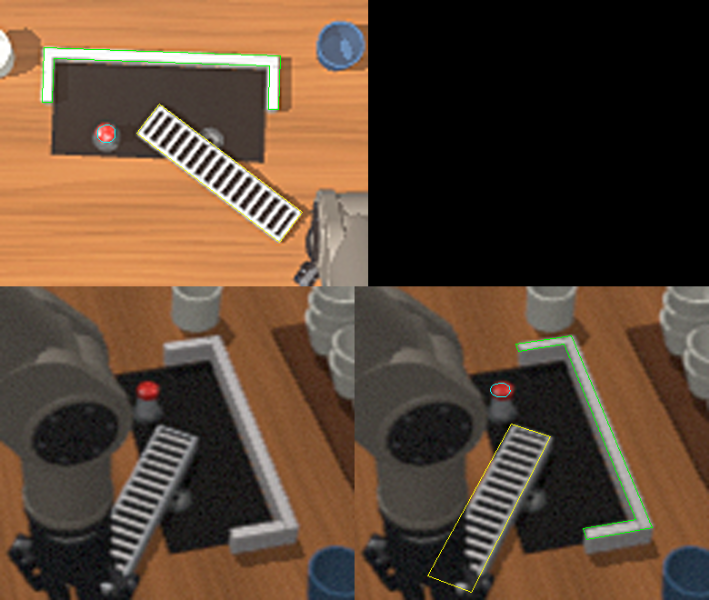

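View pics/iw.png

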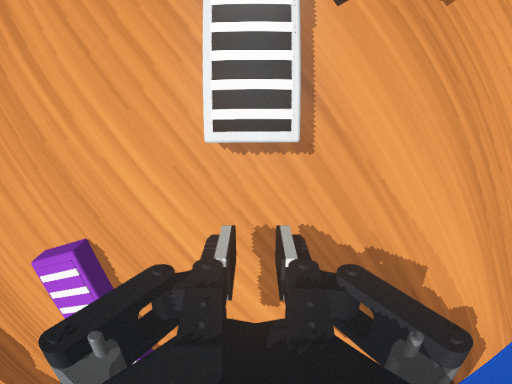

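Emit:
{"name": "jog_arm", "arguments": {
  "rows": [
    {"xyz": [0.6, -0.2, 1.0], "delta_rot": [0, 0, 0], "fingers": 0.85},
    {"xyz": [1.2, -0.2, 2.0], "delta_rot": [0, 0, 0], "fingers": 0.85},
    {"xyz": [2.4, -0.2, 2.4], "delta_rot": [0, 0, 0], "fingers": 0.85},
    {"xyz": [3.6, -0.2, 2.4], "delta_rot": [0, 0, 0], "fingers": 0.85},
    {"xyz": [4.3, -0.2, 2.4], "delta_rot": [0, 0, 0], "fingers": 0.85}
  ]
}}

```text
clock: 11.02
tcp_pos: [0.4851, -0.2039, 0.0063]
orientation: [2.81, 1.39, 0.015]
contact_force: [-1.1, -1.5, -1.3]
grip_width: 0.0129
```

Emit:
{"name": "jog_arm", "arguments": {
  "rows": [
    {"xyz": [0.6, 0, 0], "delta_rot": [0, 0, 0], "fingers": 0.85},
    {"xyz": [1.2, 0, 0], "delta_rot": [0, 0, 0], "fingers": 0.85},
    {"xyz": [1.8, 0, 0], "delta_rot": [0, 0, 0], "fingers": 0.85},
    {"xyz": [2.4, 0, 0], "delta_rot": [0, 0, 0], "fingers": 0.85},
    {"xyz": [3, 0, 0], "delta_rot": [0, 0, 0], "fingers": 0.85}
  ]
}}

```text
clock: 11.43
tcp_pos: [0.5034, -0.18, 0.0065]
orientation: [2.81, 1.389, 0.014]
contact_force: [-0.5, -1.8, -0.9]
grip_width: 0.0131
```

```bash
python3 - <<'E'
from h import *
o=r.get_obs();print(o['grip_width'],o['tcp_pos'],yaw_now(o),o['contact_force'])
tr=look((.58,-.08,-.6502),"j")
d=T2(0,0,-(tr[2]-DOCK[2]),[np.array([-.102,.07])-w2d(*tr[:2])]);print("post in tray",d, "corner",w2d(*tl2w(tr,.025,.12)))
E
```

```text
0.013067208028156203 [ 0.50341573 -0.17997884  0.00652982] 52.605321712060714 [-0.47666309 -1.80350975 -0.9147721 ]
[('top', 0.9, 790), ('side', 0.92, 654)] cost 0.335
tray world [ 0.5854 -0.0752 -0.6574] dock mm [-124.9  -54.7] yaw -36.0
post in tray [[-0.05472523  0.11434968]] corner [-0.0341642   0.02773485]
```

View pics/j.png

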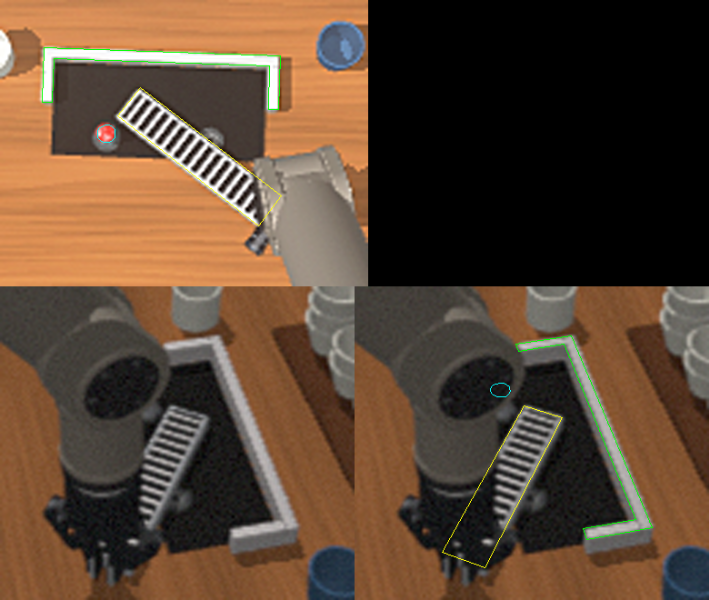

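Emit:
{"name": "jog_arm", "arguments": {
  "rows": [
    {"xyz": [0.8, 0, 0], "delta_rot": [0, 0, 0], "fingers": 0.85},
    {"xyz": [1.6, 0, 0], "delta_rot": [0, 0, 0], "fingers": 0.85},
    {"xyz": [2.4, 0, 0], "delta_rot": [0, 0, 0], "fingers": 0.85},
    {"xyz": [3.2, 0, 0], "delta_rot": [0, 0, 0], "fingers": 0.85},
    {"xyz": [4, 0, 0], "delta_rot": [0, 0, 0], "fingers": 0.85}
  ]
}}

```text
clock: 12.15
tcp_pos: [0.5283, -0.1474, 0.0068]
orientation: [2.81, 1.39, 0.016]
contact_force: [-0.6, -1.6, -2.0]
grip_width: 0.0124
```

```bash
python3 - <<'E'
from h import *
o=r.get_obs();print(o['grip_width'],o['tcp_pos'],yaw_now(o),o['contact_force'])
tr=look((.61,-.045,-.6502),"k")
d=T2(0,0,-(tr[2]-DOCK[2]),[np.array([-.102,.07])-w2d(*tr[:2])]);print("post in tray",d, "corner",w2d(*tl2w(tr,.025,.12)))
E
```

```text
0.012424008201561533 [ 0.52826927 -0.14740769  0.00678601] 52.65072158928094 [-0.63585956 -1.63185866 -1.9588558 ]
[('side', 0.61, 548)] cost 0.506
tray world [ 0.6123 -0.0414 -0.6334] dock mm [-99.  -20.1] yaw -34.6
post in tray [[-0.05364439  0.07241563]] corner [-0.01024509  0.06450017]
```

View pics/k.png

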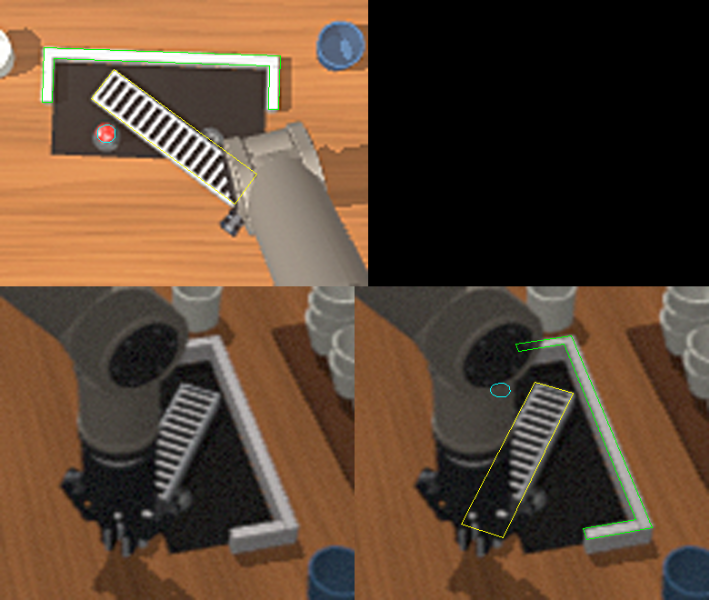

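Emit:
{"name": "jog_arm", "arguments": {
  "rows": [
    {"xyz": [-2.5, 0, 0], "delta_rot": [0, 0, 0], "fingers": 1},
    {"xyz": [-3.2, -3.2, 0], "delta_rot": [0, 0, 0], "fingers": 1},
    {"xyz": [-3.2, -6.5, 0], "delta_rot": [0, 0, 0], "fingers": 1},
    {"xyz": [0.5, -6.5, -0.2], "delta_rot": [0, 0, 0], "fingers": 1},
    {"xyz": [4, -6.5, -0.2], "delta_rot": [0, 0, 0], "fingers": 1}
  ]
}}

```text
clock: 12.87
tcp_pos: [0.4964, -0.0781, 0.0079]
orientation: [2.813, 1.385, 0.008]
contact_force: [1.3, -0.3, 0.5]
grip_width: 0.0
```

```bash
python3 - <<'E'
from h import *
o=r.get_obs();print(o['grip_width'])
tr=look((.611,-.043,-.645),"l")
p=tl2w(tr,-.025-.0145,-.085); go(p[0],p[1],.009,np.degrees(tr[2])+90)
d=T2(0,0,-(tr[2]-DOCK[2]),[np.array([-.102,.07])-w2d(*tr[:2])]);print("post in tray",d, "corner",w2d(*tl2w(tr,.025,.12)))
E
```

```text
1.487220744057365e-05
[('top', 0.68, 652), ('side', 0.75, 973)] cost 0.23
tray world [ 0.6112 -0.0391 -0.6626] dock mm [-100.2  -17.8] yaw -36.3
t=13.17 tcp [ 0.4999 -0.0783  0.0083] yaw 52.5 -> cm [ 1.42  2.43 -0.03] deg [ 0.6 -0.3  0.5] F [-0.4  1.7 -0.2]
post in tray [[-0.05340047  0.06966345]] corner [-0.00901273  0.06418891]
```

View pics/l.png

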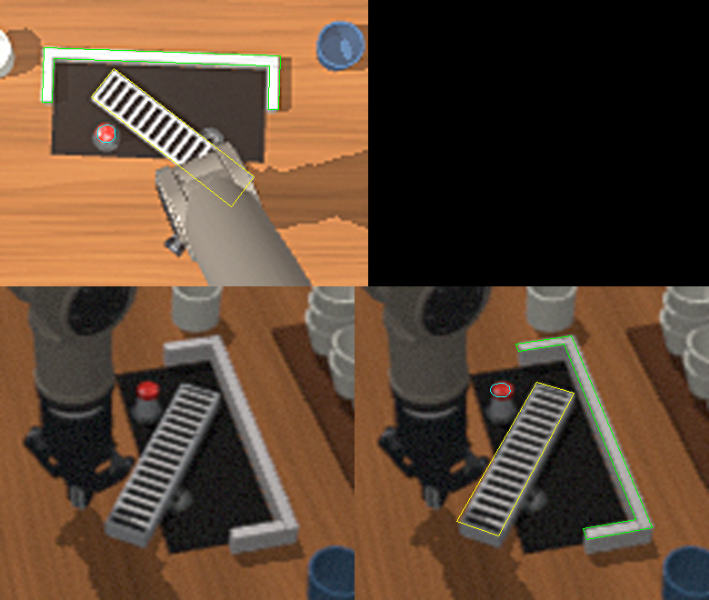

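Emit:
{"name": "jog_arm", "arguments": {
  "rows": [
    {"xyz": [0.7, 1.2, 0], "delta_rot": [0, 0, 0], "fingers": 1},
    {"xyz": [0.8, 2.2, 0], "delta_rot": [0, 0, 0], "fingers": 1},
    {"xyz": [0.8, 2.9, 0], "delta_rot": [0, 0, -2], "fingers": 1},
    {"xyz": [0.8, 3.6, 0], "delta_rot": [0, 0, -4], "fingers": 1},
    {"xyz": [0.9, 4.2, 0], "delta_rot": [0, 0, -6], "fingers": 1}
  ]
}}

```text
clock: 13.58
tcp_pos: [0.5378, -0.0988, 0.0084]
orientation: [2.734, 1.531, 0.01]
contact_force: [-2.7, -0.6, 0.3]
grip_width: -0.0
```

Emit:
{"name": "jog_arm", "arguments": {
  "rows": [
    {"xyz": [0, 0.5, 0], "delta_rot": [0, 0, -2], "fingers": 1},
    {"xyz": [0.1, 1.0, 0], "delta_rot": [0, 0, -4], "fingers": 1},
    {"xyz": [0.2, 1.5, 0], "delta_rot": [0, 0, -6], "fingers": 1},
    {"xyz": [0.3, 2.0, 0], "delta_rot": [0, 0, -8], "fingers": 1},
    {"xyz": [0.4, 2.3, 0], "delta_rot": [0, 0, -9], "fingers": 1}
  ]
}}

```text
clock: 14.0
tcp_pos: [0.5588, -0.1097, 0.0082]
orientation: [2.607, 1.74, 0.006]
contact_force: [-1.1, -0.4, -0.5]
grip_width: -0.0002
```

```bash
python3 - <<'E'
from h import *
o=r.get_obs();print(o['tcp_pos'],yaw_now(o),o['contact_force'])
tr=look((.63,-.05,-.42),"m")
print("tool in tray",T2(0,0,-tr[2],[o['tcp_pos'][:2]-tr[:2]]))
d=T2(0,0,-(tr[2]-DOCK[2]),[np.array([-.102,.07])-w2d(*tr[:2])]);print("post in tray",d, "corner",w2d(*tl2w(tr,.025,.12)))
E
```

```text
[ 0.55881565 -0.10965512  0.00819966] 67.43414851421835 [-1.12339508 -0.40811574 -0.47817899]
[('top', 0.88, 497), ('side', 0.95, 672)] cost 0.432
tray world [ 0.6312 -0.0448 -0.3988] dock mm [-80.  -22.9] yaw -21.2
tool in tray [[-0.04157616 -0.08787217]]
post in tray [[-0.05408382  0.07871478]] corner [-0.01334492  0.07994971]
```

View pics/m.png

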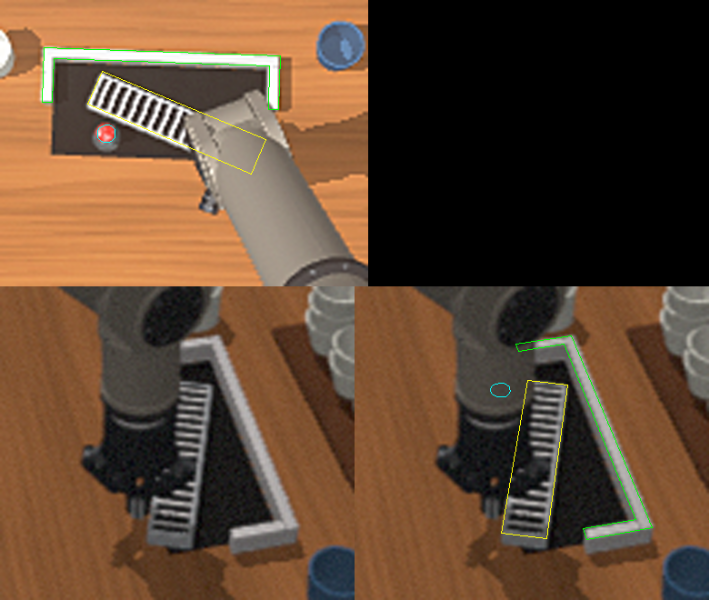

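Emit:
{"name": "jog_arm", "arguments": {
  "rows": [
    {"xyz": [0, -2, 0], "delta_rot": [0, 0, 0], "fingers": 0.85},
    {"xyz": [-3, -2.5, -0.2], "delta_rot": [0, 0, 0], "fingers": 0.85},
    {"xyz": [-6.5, -2.5, -0.2], "delta_rot": [0, 0, 0], "fingers": 0.85},
    {"xyz": [-7.5, 0.5, 0], "delta_rot": [0, 0, 0], "fingers": 0.85},
    {"xyz": [-7.5, 4.0, 0], "delta_rot": [0, 0, 0], "fingers": 0.85}
  ]
}}

```text
clock: 14.72
tcp_pos: [0.5635, -0.1963, 0.0084]
orientation: [2.61, 1.735, 0.0]
contact_force: [0.7, 0.3, 0.1]
grip_width: 0.0132
```

```bash
python3 - <<'E'
from h import *
o=r.get_obs();print(o['grip_width'])
tr=look((.6312,-.0448,-.3988),"n")
for l in(-.131,-.131+.035):
  p=tl2w(tr,0,l); go(p[0],p[1],.007,np.degrees(tr[2])+90)
d=T2(0,0,-(tr[2]-DOCK[2]),[np.array([-.102,.07])-w2d(*tr[:2])]);print("post in tray",d, "corner",w2d(*tl2w(tr,.025,.12)))
E
```

```text
0.013248188158940351
[('top', 0.6, 891)] cost 0.11
tray world [ 0.6301 -0.0399 -0.4031] dock mm [-81.3 -18. ] yaw -21.4
t=15.02 tcp [ 0.5668 -0.1912  0.0089] yaw 67.5 -> cm [ 3.3  -0.09  0.19] deg [ 0.5 -0.   0.6] F [-0.3 -0.1  0.1]
t=15.02 tcp [ 0.5668 -0.1912  0.0089] yaw 67.5 -> cm [ 6.8  -0.05  0.2 ] deg [ 0.5 -0.   0.6] F [-0.3 -0.1  0.1]
post in tray [[-0.05139761  0.07441939]] corner [-0.01423533  0.08454473]
```

View pics/n.png

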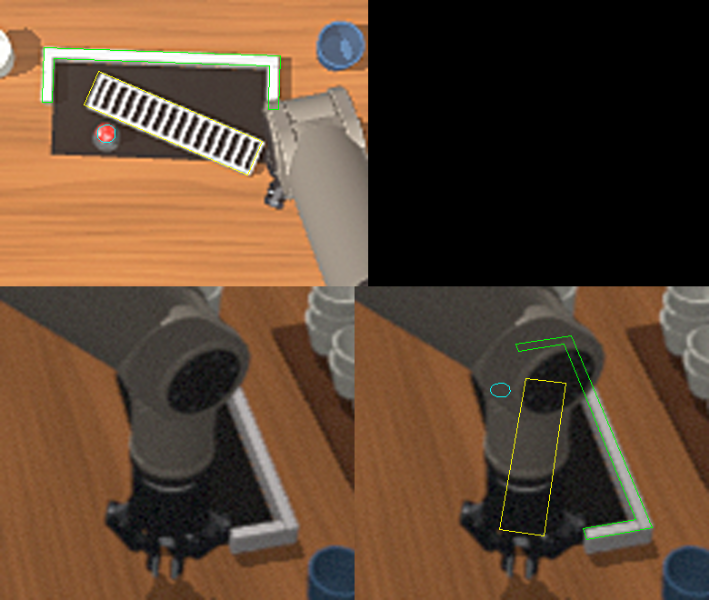

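Emit:
{"name": "jog_arm", "arguments": {
  "rows": [
    {"xyz": [1, 0, 0.1], "delta_rot": [0, 0, 0], "fingers": 0.85},
    {"xyz": [2, 0, 0.2], "delta_rot": [0, 0, 0], "fingers": 0.85},
    {"xyz": [3, 0, 0.2], "delta_rot": [0, 0, 0], "fingers": 0.85},
    {"xyz": [3.8, 0, 0.2], "delta_rot": [0, 0, 0], "fingers": 0.85},
    {"xyz": [4.6, 0, 0.2], "delta_rot": [0, 0, 0], "fingers": 0.85}
  ]
}}

```text
clock: 15.43
tcp_pos: [0.5844, -0.1474, 0.0069]
orientation: [2.605, 1.743, 0.007]
contact_force: [-1.4, -1.8, -0.8]
grip_width: 0.0125
```

Emit:
{"name": "jog_arm", "arguments": {
  "rows": [
    {"xyz": [0.5, 0, 0], "delta_rot": [0, 0, 0], "fingers": 0.85},
    {"xyz": [1, 0, 0], "delta_rot": [0, 0, 0], "fingers": 0.85},
    {"xyz": [1.5, 0, 0], "delta_rot": [0, 0, 0], "fingers": 0.85},
    {"xyz": [2, 0, 0], "delta_rot": [0, 0, 0], "fingers": 0.85},
    {"xyz": [2.3, 0, 0], "delta_rot": [0, 0, 0], "fingers": 0.85}
  ]
}}

```text
clock: 15.85
tcp_pos: [0.5934, -0.1256, 0.0069]
orientation: [2.605, 1.744, 0.008]
contact_force: [-1.3, -2.2, 1.1]
grip_width: 0.013
```

```bash
python3 - <<'E'
from h import *
o=r.get_obs();print(o['tcp_pos'],yaw_now(o),o['contact_force'])
tr=look((.64,-.01,-.40),"o")
print("tool in tray",T2(0,0,-tr[2],[o['tcp_pos'][:2]-tr[:2]]))
d=T2(0,0,-(tr[2]-DOCK[2]),[np.array([-.102,.07])-w2d(*tr[:2])]);print("post in tray",d, "corner",w2d(*tl2w(tr,.025,.12)))
E
```

```text
[ 0.5934393  -0.12562088  0.0068536 ] 67.59290359216297 [-1.29525265 -2.17760805  1.14598744]
[('top', 0.63, 840)] cost 0.158
tray world [ 0.6448 -0.0067 -0.3752] dock mm [-67.6  15.6] yaw -19.8
tool in tray [[-0.00419107 -0.12946676]]
post in tray [[-0.05084205  0.03953391]] corner [-0.00337167  0.11999262]
```

View pics/o.png

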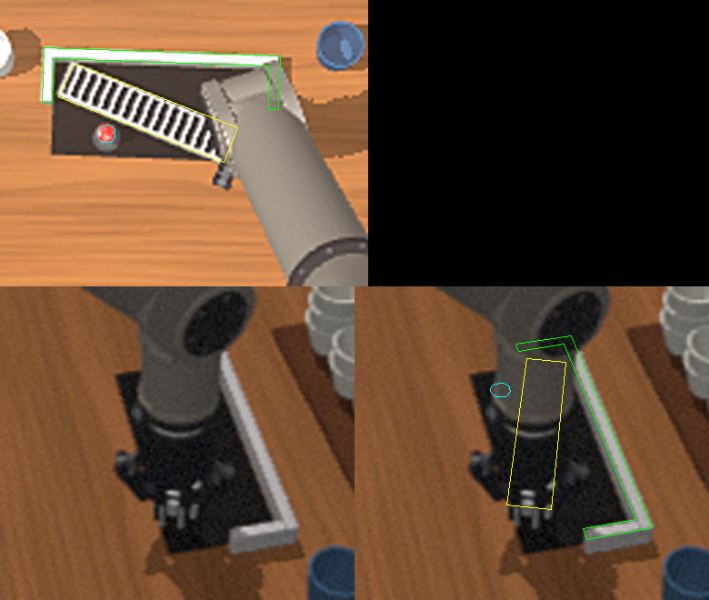

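Emit:
{"name": "jog_arm", "arguments": {
  "rows": [
    {"xyz": [-1.5, 0, 0], "delta_rot": [0, 0, 0], "fingers": 0.85},
    {"xyz": [-2.5, -1, -2], "delta_rot": [0, 0, 0], "fingers": 0.5},
    {"xyz": [-2.5, -3, -4.5], "delta_rot": [0, 0, 7], "fingers": 0.5},
    {"xyz": [-1, -6, -6], "delta_rot": [0, 0, 14], "fingers": 0.5},
    {"xyz": [1.5, -8, -6], "delta_rot": [0, 0, 21], "fingers": 0.5}
  ]
}}

```text
clock: 16.57
tcp_pos: [0.5239, -0.0839, 0.0686]
orientation: [2.885, 1.222, 0.013]
contact_force: [-0.0, 1.8, -0.5]
grip_width: 0.0433
```

```bash
python3 - <<'E'
from h import *
tr=look((.6448,-.0067,-.3752),"p")
p=tl2w(tr,-.065,-.06); go(p[0],p[1],.06,np.degrees(tr[2]))
print("corner",w2d(*tl2w(tr,.025,.12)))
E
```

```text
[('top', 0.81, 690), ('side', 0.82, 933)] cost 0.186
tray world [ 0.6464 -0.0033 -0.3797] dock mm [-66.  19.] yaw -20.1
t=16.87 tcp [ 0.525  -0.0824  0.0661] yaw 46.6 -> cm [ 6.11 -0.45  0.63] deg [ 0.3 -0.5 68.4] F [ 0.4 -0.5 -0.1]
corner [-0.00136761  0.12313332]
```

View pics/p.png

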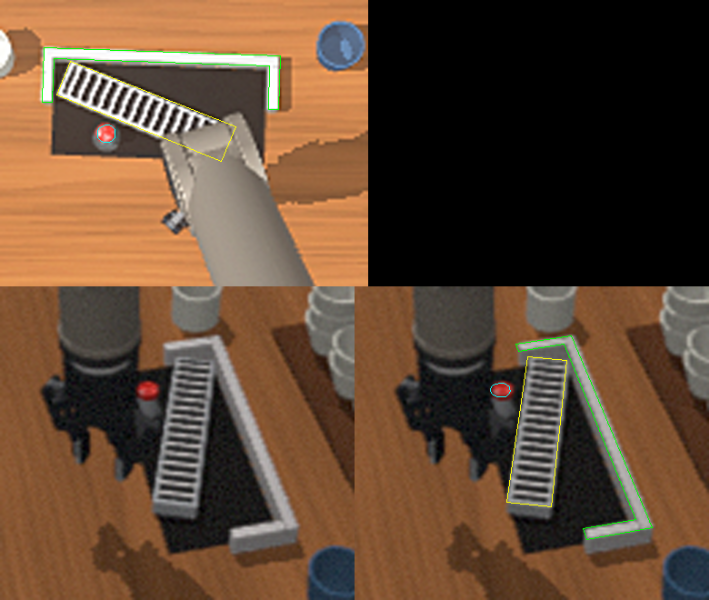

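Emit:
{"name": "jog_arm", "arguments": {
  "rows": [
    {"xyz": [0, 0, 0], "delta_rot": [0, 0, 7], "fingers": 0.5},
    {"xyz": [0, 0, 0], "delta_rot": [0, 0, 14], "fingers": 0.5},
    {"xyz": [0, 0, 0], "delta_rot": [0, 0, 21], "fingers": 0.5},
    {"xyz": [1, 0, 0], "delta_rot": [0, 0, 28], "fingers": 0.5},
    {"xyz": [2, 0, 0], "delta_rot": [0, 0, 35], "fingers": 0.5}
  ]
}}

```text
clock: 17.28
tcp_pos: [0.5388, -0.0698, 0.0656]
orientation: [3.122, 0.303, 0.011]
contact_force: [1.1, 0.3, 0.8]
grip_width: 0.0428
```

```bash
python3 - <<'E'
from h import *
tr=(.6464,-.0033,-.3797)
p=tl2w(tr,-.065,-.07); go(p[0],p[1],.06,np.degrees(tr[2]))
E
```

```text
t=17.28 tcp [ 0.5388 -0.0698  0.0656] yaw 11.1 -> cm [ 2.57 -2.11  0.57] deg [ 0.2 -0.5 32.9] F [1.1 0.3 0.8]
```

Emit:
{"name": "jog_arm", "arguments": {
  "rows": [
    {"xyz": [0.5, -0.4, 0], "delta_rot": [0, 0, 6.6], "fingers": 0.5},
    {"xyz": [1, -0.8, 0], "delta_rot": [0, 0, 13.2], "fingers": 0.5},
    {"xyz": [1.5, -1.2, 1], "delta_rot": [0, 0, 19.8], "fingers": 0.5},
    {"xyz": [2, -1.6, 2], "delta_rot": [0, 0, 26.4], "fingers": 0.5},
    {"xyz": [2.5, -2.1, 3.5], "delta_rot": [0, 0, 33], "fingers": 0.5}
  ]
}}

```text
clock: 17.7
tcp_pos: [0.561, -0.0461, 0.0305]
orientation: [3.08, -0.608, 0.016]
contact_force: [0.3, 0.4, 0.3]
grip_width: 0.0427
```

```bash
python3 - <<'E'
from h import *
tr=(.6464,-.0033,-.3797)
for l in (-.065,-.036):
  p=tl2w(tr,l,-.07); go(p[0],p[1],.0,np.degrees(tr[2]))
cv2.imwrite("pics/q.png",imaging.grab_frame("wrist"))
E
```

```text
t=17.70 tcp [ 0.561  -0.0461  0.0305] yaw -22.3 -> cm [-0.19 -0.14  3.05] deg [ 0.  -0.6 -0.6] F [0.3 0.4 0.3]
t=17.70 tcp [ 0.561  -0.0461  0.0305] yaw -22.3 -> cm [ 2.71 -0.17  3.08] deg [ 0.  -0.6 -0.6] F [0.3 0.4 0.3]
```

View pics/q.png

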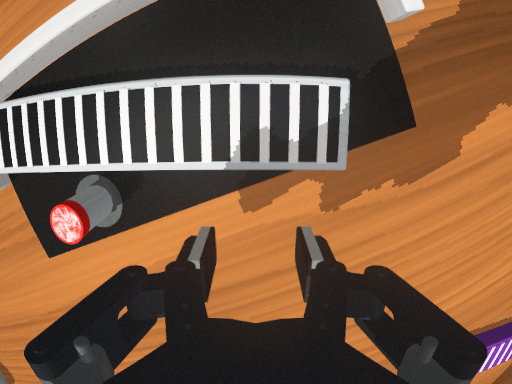

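Emit:
{"name": "jog_arm", "arguments": {
  "rows": [
    {"xyz": [-0.2, -0.1, 1], "delta_rot": [0, 0, 0], "fingers": 0.5},
    {"xyz": [-0.2, -0.1, 2], "delta_rot": [0, 0, 0], "fingers": 0.5},
    {"xyz": [0.5, -0.1, 2.7], "delta_rot": [0, 0, 0], "fingers": 0.5},
    {"xyz": [1.5, -0.1, 2.7], "delta_rot": [0, 0, 0], "fingers": 0.5},
    {"xyz": [2.4, -0.1, 2.7], "delta_rot": [0, 0, 0], "fingers": 0.5}
  ]
}}

```text
clock: 18.17
tcp_pos: [0.5828, -0.0532, 0.0002]
orientation: [3.079, -0.612, 0.008]
contact_force: [1.4, -0.1, 1.0]
grip_width: 0.0426
```

```bash
python3 - <<'E'
from h import *
# tool targets for tray rotating about left-front corner at (0,.1235) dock
for t in(-20,-15,-10,-5,0):
    a=np.radians(t); c=np.array([-.001*(t/-20),.1235])-T2(0,0,a,[[.025,.12]])[0]
    g=d2w(*c); G=(g[0],g[1],a+DOCK[2]); p=tl2w(G,-.036,-.07); go(p[0],p[1],.003,np.degrees(G[2]))
E
```

```text
t=18.17 tcp [ 5.828e-01 -5.320e-02  2.000e-04] yaw -22.5 -> cm [ 0.5  -0.04 -0.27] deg [ 0.1 -0.3 -0.8] F [ 1.4 -0.1  1. ]
t=18.17 tcp [ 5.828e-01 -5.320e-02  2.000e-04] yaw -22.5 -> cm [ 2.21  0.39 -0.26] deg [ 0.1 -0.3 -5.8] F [ 1.4 -0.1  1. ]
t=18.17 tcp [ 5.828e-01 -5.320e-02  2.000e-04] yaw -22.5 -> cm [ 3.95  0.67 -0.26] deg [  0.1  -0.3 -10.8] F [ 1.4 -0.1  1. ]
t=18.17 tcp [ 5.828e-01 -5.320e-02  2.000e-04] yaw -22.5 -> cm [ 5.71  0.79 -0.25] deg [  0.1  -0.3 -15.8] F [ 1.4 -0.1  1. ]
t=18.17 tcp [ 5.828e-01 -5.320e-02  2.000e-04] yaw -22.5 -> cm [ 7.47  0.77 -0.24] deg [  0.1  -0.3 -20.8] F [ 1.4 -0.1  1. ]
```

Emit:
{"name": "jog_arm", "arguments": {
  "rows": [
    {"xyz": [0.6, 0, -0.2], "delta_rot": [0, 0, -1], "fingers": 0.5},
    {"xyz": [1.4, 0.2, -0.2], "delta_rot": [0, 0, -3.5], "fingers": 0.5},
    {"xyz": [2.2, 0.4, -0.2], "delta_rot": [0, 0, -6], "fingers": 0.5},
    {"xyz": [3, 0.5, -0.2], "delta_rot": [0, 0, -8.5], "fingers": 0.5},
    {"xyz": [3.8, 0.6, -0.2], "delta_rot": [0, 0, -10.8], "fingers": 0.5}
  ]
}}

```text
clock: 18.58
tcp_pos: [0.616, -0.0745, 0.0026]
orientation: [3.123, -0.315, 0.007]
contact_force: [-2.3, 0.4, -0.6]
grip_width: 0.0428
```

```bash
python3 - <<'E'
from h import *
tr=look((.67,-.02,np.radians(-12)),"s")
print("left/right front corners",w2d(*tl2w(tr,.025,.12)),w2d(*tl2w(tr,.025,-.12)))
for t in(-10,-5,0):
    a=np.radians(t); c=np.array([-.000,.1235])-T2(0,0,a,[[.025,.12]])[0]
    g=d2w(*c); G=(g[0],g[1],a+DOCK[2]); p=tl2w(G,-.036,-.07); go(p[0],p[1],.002,np.degrees(G[2]))
E
```

```text
[('top', 0.81, 429), ('side', 0.61, 410)] cost 0.585
tray world [ 0.6681 -0.0083 -0.212 ] dock mm [-44.2  14.7] yaw -10.5
left/right front corners [0.00214251 0.12814066] [-0.04143134 -0.10787061]
t=18.88 tcp [ 0.6156 -0.0733  0.0026] yaw -11.7 -> cm [0.19 0.08 0.06] deg [ 0.1 -0.3 -0.1] F [-0.4  0.1 -0.4]
t=18.88 tcp [ 0.6156 -0.0733  0.0026] yaw -11.7 -> cm [1.87 0.54 0.07] deg [ 0.1 -0.3 -5.1] F [-0.4  0.1 -0.4]
t=18.88 tcp [ 0.6156 -0.0733  0.0026] yaw -11.7 -> cm [3.58 0.85 0.08] deg [  0.1  -0.3 -10.1] F [-0.4  0.1 -0.4]
```

View pics/s.png

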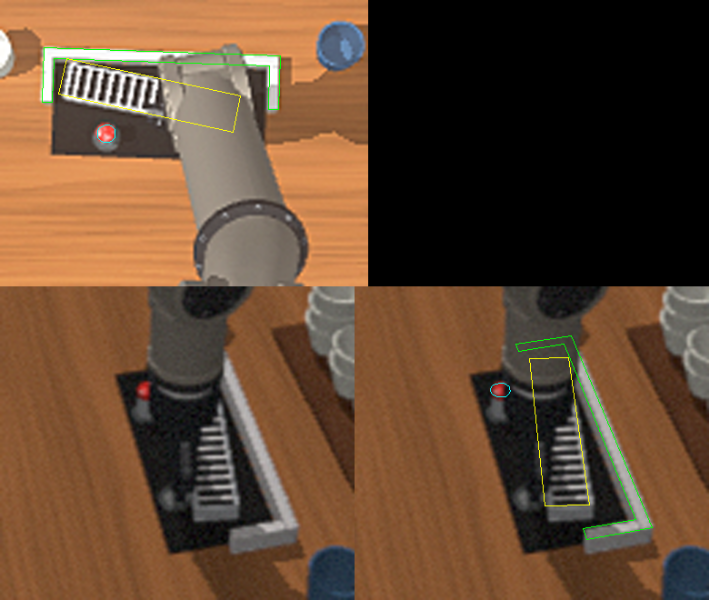

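Emit:
{"name": "jog_arm", "arguments": {
  "rows": [
    {"xyz": [0.6, 0.2, 0], "delta_rot": [0, 0, -1.5], "fingers": 0.5},
    {"xyz": [1.3, 0.4, 0], "delta_rot": [0, 0, -3.5], "fingers": 0.5},
    {"xyz": [2, 0.5, 0], "delta_rot": [0, 0, -5.5], "fingers": 0.5},
    {"xyz": [2.6, 0.6, 0], "delta_rot": [0, 0, -7.5], "fingers": 0.5},
    {"xyz": [3.1, 0.7, 0], "delta_rot": [0, 0, -9], "fingers": 0.5}
  ]
}}

```text
clock: 19.3
tcp_pos: [0.6439, -0.0861, 0.0027]
orientation: [3.138, -0.072, 0.006]
contact_force: [-2.6, 0.6, 0.7]
grip_width: 0.0428
```

```bash
python3 - <<'E'
from h import *
p=d2w(-.061,-.065);go(p[0],p[1],.002,-1.7)
im=imaging.grab_frame("side");cv2.imwrite("pics/u.png",cv2.resize(im[130:245,215:345],None,fx=5,fy=5,interpolation=2))
E
```

```text
t=19.30 tcp [ 0.6439 -0.0861  0.0027] yaw -2.6 -> cm [0.52 0.11 0.07] deg [ 0.2 -0.2 -0.9] F [-2.6  0.6  0.7]
```

View pics/u.png

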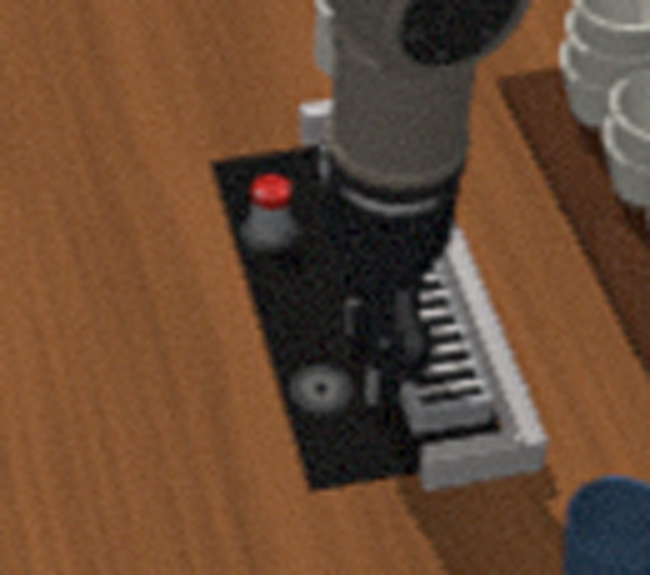

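Emit:
{"name": "jog_arm", "arguments": {
  "rows": [
    {"xyz": [0.2, 0.1, 0], "delta_rot": [0, 0, -0.9], "fingers": 0.5},
    {"xyz": [0.35, 0.1, 0], "delta_rot": [0, 0, -0.9], "fingers": 0.5},
    {"xyz": [0.5, 0.1, 0], "delta_rot": [0, 0, -0.9], "fingers": 0.5},
    {"xyz": [0.6, 0.1, 0], "delta_rot": [0, 0, -0.9], "fingers": 0.5},
    {"xyz": [0.6, 0.1, 0], "delta_rot": [0, 0, -0.9], "fingers": 0.5}
  ]
}}

```text
clock: 19.77
tcp_pos: [0.6483, -0.0873, 0.0025]
orientation: [3.138, -0.046, -0.0]
contact_force: [-7.3, 1.5, 4.5]
grip_width: 0.0427
```

Emit:
{"name": "jog_arm", "arguments": {
  "rows": [
    {"xyz": [-0.8, 0, 0], "delta_rot": [0, 0, 0], "fingers": 0.5},
    {"xyz": [-2, 0, 0], "delta_rot": [0, 0, 0], "fingers": 0.5},
    {"xyz": [-2.5, -1.5, -0.9], "delta_rot": [0, 0, 0], "fingers": 1},
    {"xyz": [-2.5, -3, -0.9], "delta_rot": [0, 0, 0], "fingers": 1},
    {"xyz": [-2.5, -4.5, -0.9], "delta_rot": [0, 0, 0], "fingers": 1}
  ]
}}

```text
clock: 20.18
tcp_pos: [0.6257, -0.0392, 0.0126]
orientation: [3.139, -0.045, 0.004]
contact_force: [0.5, 0.8, 0.8]
grip_width: 0.007
```

```bash
python3 - <<'E'
from h import *
o=r.get_obs();print(o['grip_width'])
tr=look((.686,-.015,DOCK[2]),"v")
print("left/right front corners",w2d(*tl2w(tr,.025,.12)),w2d(*tl2w(tr,.025,-.12)),"tool",w2d(*o['tcp_pos'][:2]))
p=d2w(-.061,-.02);go(p[0],p[1],.01,-1.7)
E
```

```text
0.006952760694639412
[('top', 0.71, 403), ('side', 0.71, 772)] cost 0.448
tray world [ 0.6885 -0.0206 -0.034 ] dock mm [-23.5   2.9] yaw -0.3
left/right front corners [0.00206527 0.12282059] [ 0.00094976 -0.11717682] tool [-0.0857158  -0.01748494]
t=20.48 tcp [ 0.6248 -0.0421  0.0112] yaw -1.7 -> cm [ 2.55 -0.04  0.12] deg [0.2 0.  0. ] F [ 0.2 -0.8 -0.8]
```

View pics/v.png

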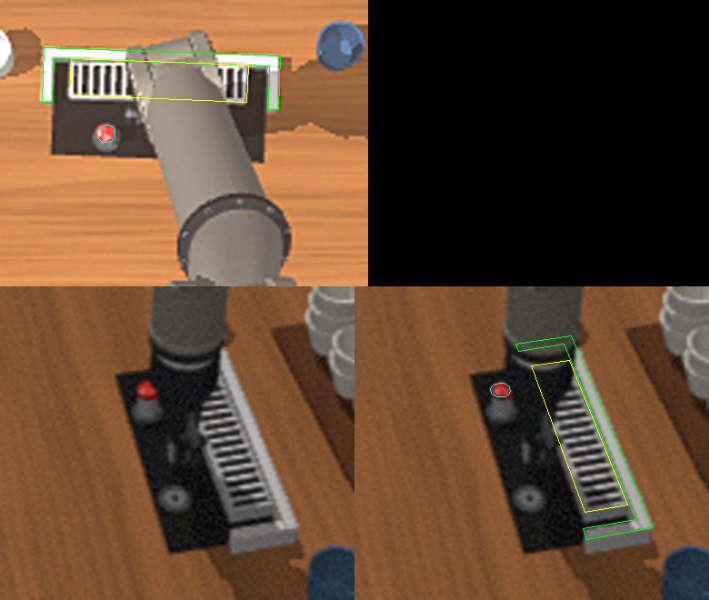

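Nearly seated and parallel to the rail. One gentle press near the middle, then retreat and check.

Emit:
{"name": "jog_arm", "arguments": {
  "rows": [
    {"xyz": [0.8, -0.3, 0], "delta_rot": [0, 0, 0], "fingers": 1},
    {"xyz": [1.6, -0.5, 0], "delta_rot": [0, 0, 0], "fingers": 1},
    {"xyz": [2.2, -0.5, 0.1], "delta_rot": [0, 0, 0], "fingers": 1},
    {"xyz": [2.5, -0.5, 0.1], "delta_rot": [0, 0, 0], "fingers": 1},
    {"xyz": [2.7, -0.5, 0.1], "delta_rot": [0, 0, 0], "fingers": 1}
  ]
}}

```text
clock: 20.9
tcp_pos: [0.6505, -0.0376, 0.0096]
orientation: [3.138, -0.046, -0.007]
contact_force: [-9.8, 1.2, 7.2]
grip_width: -0.0003
```

Emit:
{"name": "jog_arm", "arguments": {
  "rows": [
    {"xyz": [0.1, 0, 0], "delta_rot": [0, 0, 0], "fingers": 1},
    {"xyz": [0.2, 0, 0], "delta_rot": [0, 0, 0], "fingers": 1},
    {"xyz": [0.3, 0, 0], "delta_rot": [0, 0, 0], "fingers": 1},
    {"xyz": [0.3, 0, 0], "delta_rot": [0, 0, 0], "fingers": 1},
    {"xyz": [0.3, 0, 0], "delta_rot": [0, 0, 0], "fingers": 1}
  ]
}}

```text
clock: 21.32
tcp_pos: [0.6504, -0.0377, 0.0088]
orientation: [3.137, -0.046, -0.018]
contact_force: [-8.7, 1.6, 5.7]
grip_width: -0.0002
```

Emit:
{"name": "jog_arm", "arguments": {
  "rows": [
    {"xyz": [-1, 0, 0], "delta_rot": [0, 0, 0], "fingers": 1},
    {"xyz": [-2.5, 0, 0], "delta_rot": [0, 0, 0], "fingers": 1},
    {"xyz": [-4, 0, -2], "delta_rot": [0, 0, 0], "fingers": 1},
    {"xyz": [-6, 0, -5], "delta_rot": [0, 0, 0], "fingers": 1},
    {"xyz": [-8, 0.5, -8.5], "delta_rot": [0, 0, 0], "fingers": 1}
  ]
}}

```text
clock: 21.73
tcp_pos: [0.5699, -0.0391, 0.094]
orientation: [3.138, -0.044, -0.022]
contact_force: [0.6, 0.3, 1.4]
grip_width: 0.0001
```

Emit:
{"name": "jog_arm", "arguments": {
  "rows": [
    {"xyz": [-1, 3, -2], "delta_rot": [0, 0, 0], "fingers": 1},
    {"xyz": [-2, 6, -4], "delta_rot": [0, 0, 0], "fingers": 1},
    {"xyz": [-4, 9.5, -6], "delta_rot": [0, 0, 0], "fingers": 1},
    {"xyz": [-6, 13, -8], "delta_rot": [0, 0, 0], "fingers": 1},
    {"xyz": [-8, 16.5, -10], "delta_rot": [0, 0, 0], "fingers": 1}
  ]
}}

```text
clock: 22.15
tcp_pos: [0.4908, -0.1955, 0.1924]
orientation: [3.137, -0.045, -0.02]
contact_force: [0.5, -1.7, -0.3]
grip_width: -0.0002
```

Emit:
{"name": "jog_arm", "arguments": {
  "rows": [
    {"xyz": [0, 3.5, 0], "delta_rot": [0, 0, 0], "fingers": 1},
    {"xyz": [-0.5, 7, 0], "delta_rot": [0, 0, 0], "fingers": 1},
    {"xyz": [-1, 10.5, 0], "delta_rot": [0, 0, 0], "fingers": 1},
    {"xyz": [-1.5, 14, 0], "delta_rot": [0, 0, 0], "fingers": 1},
    {"xyz": [-2, 17, 0], "delta_rot": [0, 0, 0], "fingers": 1}
  ]
}}

```text
clock: 22.57
tcp_pos: [0.4654, -0.3681, 0.1937]
orientation: [3.136, -0.047, -0.018]
contact_force: [0.9, -0.6, 0.2]
grip_width: 0.0
```

```bash
python3 - <<'E'
from h import *
tr=look((.6865,-.0206,DOCK[2]),"w")
print("left/right front corners",w2d(*tl2w(tr,.025,.12)),w2d(*tl2w(tr,.025,-.12)))
im=imaging.grab_frame("top"); cv2.imwrite("pics/wt.png",im); im=imaging.grab_frame("side"); cv2.imwrite("pics/ws.png",im)
overlay("top",cv2.imread("pics/wt.png"),DOCK,None,(205,115,320,180),6.5,"pics/wz.png")
print(r.get_obs()['qvel'].round(3),r.get_obs()['contact_force'],r.get_obs()['tcp_pos'])
E
```

```text
[('top', 0.81, 914), ('side', 0.63, 931)] cost 0.116
tray world [ 0.6889 -0.0159 -0.046 ] dock mm [-23.2   7.7] yaw -1.0
left/right front corners [0.00382003 0.12726315] [-0.00017542 -0.11270359]
[-0.002 -0.005  0.004 -0.001  0.002  0.001  0.   ] [ 0.38873432  0.24961322 -0.28945613] [ 0.46682578 -0.36331676  0.19337538]
```

View pics/w.png

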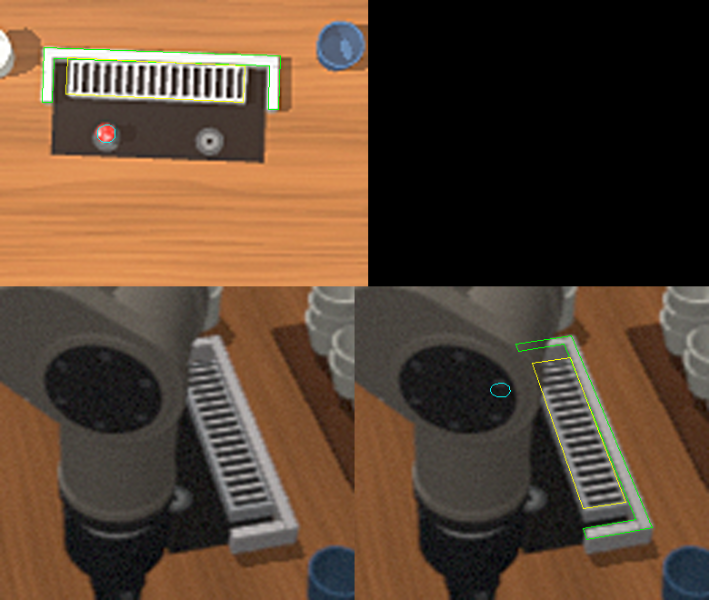

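View pics/wt.png

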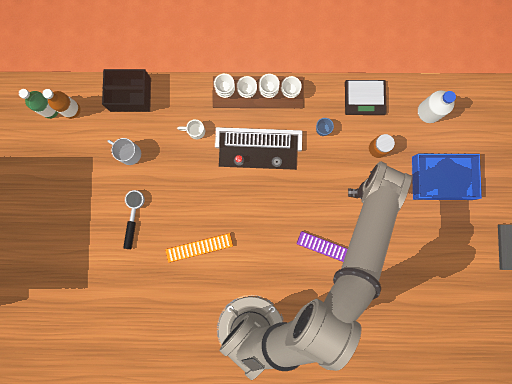

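View pics/wz.png

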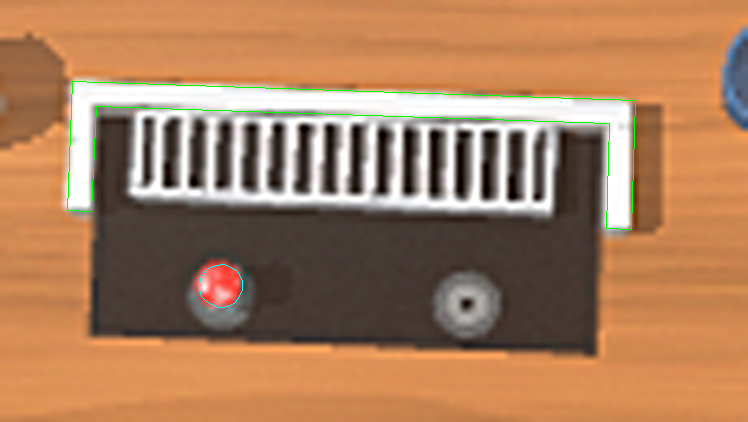

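```bash
python3 - <<'E'
from h import *
cv2.imwrite("pics/x.png",imaging.grab_frame("wrist"))
for c in("top",):
  for n in("cup_left","cup_right","pitcher","portafilter","tamper","sugar_jar"):
    d=imaging.tip_of(c,n)
    if d: print(c,n,round(d[0]['conf'],2),np.round(unproj(c,d[0]['position'],0)[0],3))
a=cv2.imread("pics/top0.png").astype(int);b=cv2.imread("pics/wt.png").astype(int)
print({n:int(np.abs(a[y0:y1,x0:x1]-b[y0:y1,x0:x1]).mean()) for n,(x0,y0,x1,y1) in dict(cupL=(175,117,207,142),cupR=(312,115,336,138),pit=(105,132,145,166),porta=(120,188,146,250),jar=(366,132,398,158)).items()})
E
```

```text
top cup_left 0.67 [0.727 0.204 0.   ]
top cup_right 0.5 [ 0.745 -0.25   0.   ]
top pitcher 0.88 [0.624 0.449 0.   ]
top portafilter 0.61 [0.46  0.426 0.   ]
top sugar_jar 0.87 [ 0.663 -0.451  0.   ]
{'cupL': 0, 'cupR': 1, 'pit': 0, 'porta': 1, 'jar': 1}
```

View pics/x.png

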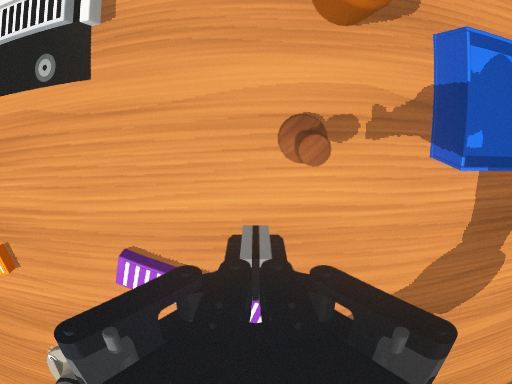

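```bash
python3 - <<'E'
import cv2
im=cv2.imread("pics/x.png");cv2.imwrite("pics/x2.png",cv2.resize(im[0:100,0:120],None,fx=6,fy=6,interpolation=2))
E
```

```text
(no output)
```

View pics/x2.png

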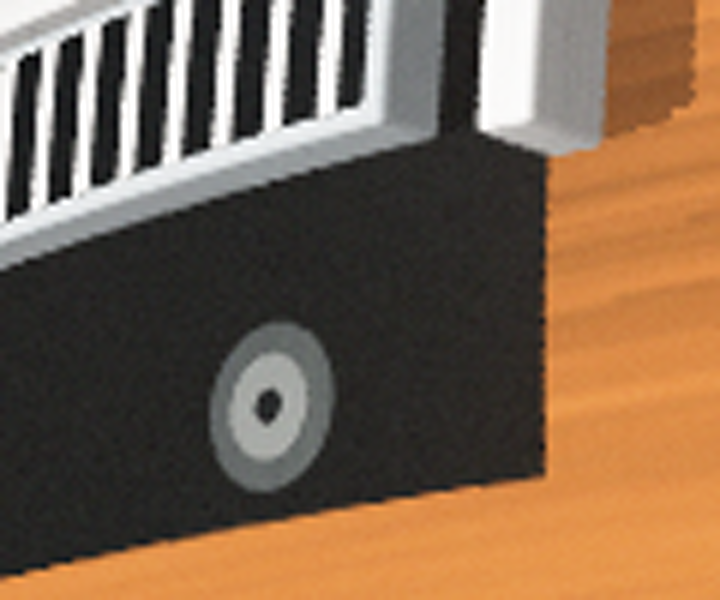

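The tray lies against the rail inside both cheeks, with no dark gap along the part of the rail that shows. The cups, pitcher, portafilter and jar look unchanged in the top picture, and the tamper stands upright. Handing in.

```bash
python3 - <<'E'
from bench import r
print(r.hand_in(), r.get_obs()['clock'])
E
```

```text
the job is handed in; nothing more can be done
the job is handed in; nothing more can be done
```

The tray is back in its dock, lying along the back rail between the two cheeks. I handed it in at about 23 s with the arm clear of everything.

**What I did:** The post was on the left side, so the left end went in first, using fingertip pushes only.
- I pushed the tray a little right, because the left end would otherwise have passed the post with only about 1 mm to spare, and then angled it to -35° to the rail.
- I slid the left end in behind the post, eased the angle to -20° and slid it in further.
- I then swung the right end in and pressed gently (under 15 N) at two places to seat it.

**Last checks:**
- **Seating:** When I pressed it against the rail, the tray's front face measured 50.0 mm out near the middle and 50.7 mm out toward the right. Its width is 50 mm, so it is seated to within about 1 mm. It is about 8 mm left of the dock's centre, well inside both cheeks.
- **Disagreement:** The final camera fit gave a tilt of -1.0° and put the left end about 4 mm inside the rail, which is impossible. I take that as fit error. The tray's edges in the enlarged top picture suggest about 0.4°, and no gap showed along the part of the rail visible in the last wrist picture.
- **Other things:** The cups, pitcher, portafilter and sugar jar look unchanged against the first top picture. The tamper was hidden by the arm in the last top picture; the wrist picture shows it upright, but I did not re-measure its position.

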